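Seat a rail in the boring jig and screw down the hold-down

ROBOT

A 7-joint arm with a two-finger parallel gripper is mounted at the origin on the work surface. World frame = base frame: x ahead of the robot, y to its left, z up, the work surface at z = 0. Lengths are in mm, angles in rad, forces in N, time in s.
With the tool pointing down it reaches from about 400 to 875 mm from the base axis. Payload 19.3 kg.
Tool frame: the origin (TCP) lies midway between the tips of the shut fingers; the grasp point (between the pads) lies 19 mm behind it; y points along the fingers, x is the direction in which the jaws open and shut, and the axes are right-handed (so a half turn about y gives the same grasp; the last joint's range is limited). The gripper opens to 85 mm and grips with 20 to 120 N. Pads are 22 mm wide; open, the fingers measure 114 mm over their backs; the gripper's body (76 mm by 85 mm) begins 54 mm behind the grasp point. The pads swing forward as they close: fully open they stand 13 mm farther back than shut.
Start: joints at [-1.31, 0.521, -0.036, 1.599, 0.021, 1.021, -0.113], TCP at [203.018, 591.099, 231.291] pointing down, gripper open.
Joint ranges: [-2.91, 2.91], [-0.3, 2.13], [-1.5, 1.42], [0.17, 2.43], [-1.26, 4.41], [0.16, 1.93], [-2.52, 2.52]. Speed limits (rad/s): [1.89, 1.89, 2.39, 2.39, 3.01, 3.01, 3.01].

INTERFACE

Orientations are given as a rotation vector (axis times angle).
In Python, from cell import * gives the robot as it stands.
- The arm moves only by the tool play_rows, never from a script. Its argument "deltas" is text: rows parted by semicolons, each of 5 numbers parted by spaces: the closure, from -1 (fully open) to 1 (shut), then the shift along the tool's x, y, z scaled (see below), then the turn about the tool's y scaled (see below). In form: hand x y z roll; .... A call has 1 to 12 rows; each row is the pose to reach, as a shift and turn from the pose commanded when the call began, along the tool's axes at that moment, turning the shorter way round; what a row does not reach only later rows make up. The controller multiplies each number of a shift by 500 mm and each number of a turn by 360 degrees. A row lasts 1/12 s, in which the tool goes at most 41.7 mm and 7.16 degrees, less where a joint would pass 70% of its speed; a pose out of reach is approached as far as the arm can. A call with a number of a shift or a turn outside -1 to 1 is refused whole. A call with a gripper value outside its range is refused whole. The fingers move at their own pace and stop on an object; the grip force is fixed at half the most. Time passes only in rows, so rows that repeat a pose let the fingers close. It gives the time, the measured TCP pose, the force and the opening at its end, in the units of the state.
- read_state(): the state, without advancing time (a new reading comes with each control period).
- grab_frame(name): name is "side" or "top"; returns a dict with "img" (400x640x3 uint8, red, green, blue), "camera_matrix" (3x3 intrinsics, pixels), "k1" (the pictures are not rectified: a ray, as slopes to the right and down, at radius r is drawn at 1 + k1 r^2 times it, then the intrinsics apply), "R" (3x3) and "t" (3): a world point X has camera coordinates R X + t. Camera axes: x right, y down, z forward; pixel columns grow to the right and rows downward; lengths in mm; the calibration is good to about 2 mm. A picture is of the moment at which its call begins. There is no depth.
- sign_off(): hands the job in, once; it reports no verdict.
Trained networks look in a picture, given as the dict that the camera call returned (one of the last four; its "shot" number tells which), for a name from the list of things; names that differ only in an ending like _2 or _b are one class to them, and where a whole thing is asked for, a point or a joint stands for the part that bears it (a point fixed in the world has none). Each returns a list of dicts, best first, with "p" (0 to 1); they miss things now and then, are a little off and sometimes report something else, mostly with a low value. They report only what shows in the picture. A call takes as long as a camera call. They do not tell look-alikes from the thing itself.
- recognise(target, picture): "position" ([x, y, z] in mm, in the coordinates of the camera as it stood for that picture, good to about 4 mm: the middle of the surface that is visible of it).
- silhouettes(target, picture): "mask" (400x640 bool, what is visible of it).
- place_of(target, picture): "position" ([x, y, z] in mm, in the coordinates of the camera as it stood for that picture, good to about 4 mm: a listed point, or the origin of a listed thing).
The state is a dict: "time": time; "q": joint angles; "joint_velocities": joint speeds; "tau": joint torques, N m; "ee_pos": TCP position; "eef_rot": TCP orientation; "wrist_force": force on the tool from outside, world axes, zero at the start; "ft_torque": the same for the moment, N m; "opening": opening from 0.0 (shut) to 1.0 (fully open).
Only numpy, scipy, OpenCV 4.12 (cv2) and the standard library are available. Lean on these libraries where they do the work, as an engineer would, in place of code of your own. Each camera call takes 0.05 s, during which the arm holds its last target.

TASK

Load the boring jig: fetch the long rail (not the short offcut), lay it flat on the jig's board lengthways along the fence, and push it fully home so that its long edge is flush against the fence and its end against the steel bush block, under the raised hold-down. Then swing the folding handle of the handwheel up until it latches upright, and crank the wheel clockwise to its end stop so that the foot holds the rail down. Let go with the handle left upright, and leave the other things on the bench and the jig where they are.

Things in the scene. Friction and masses are not known exactly. Their poses are not given: they have to be found in the camera images.
- rail_center (a point): the rail to be bored: a plain pale-wood stick 180 long, 45 wide, 22 mm thick, lying flat on the bench, 0.1 to 0.18 kg; the longer of the two pale sticks. Point: its centre, 11 mm above its underside. x runs along its length, y across its width, z up. Both ends and both faces are alike.
- jig_corner (a point): jig seat corner on the upper face of its fixed 18 mm plywood board, where fence face and stop face meet: x squarely into the fence, y along it to the stop. Fence: aluminium bar, face x=0, y -199 to -9, 18 thick, 27 high. Stop: steel bush block, face y=0, x -67 to 8, 28 thick, 42 high (mm). Board: x -130 to 120, y -205 to 35. Seated rail's centre: (-22.5, -90, 11) mm.
- wheel_top (a point): hold-down handwheel, 120 mm over its rim, lying flat on an upright screw behind the fence, at (62, -65, 76) mm from jig_corner. Point: on the wheel's axis at the upper face of its cross bar. Turns about the vertical through this point.
- wheel_body (a joint): turn of the handwheel, rad: 0 (raised) to 6.3 (end stop), growing clockwise from above; starts at 0 to 1.2. One turn lowers strap and foot 8 mm; the foot meets a 22 mm rail at about 4.7 (from 0) and, sprung at 8 N per mm, presses with about 15 N at the end stop. Friction 0.08 N m keeps it where left; some 2 N at the handle turn it.
- handle_pivot (a point): pivot of the folding crank handle, in a steel clevis near the rim, 52 mm from the wheel's axis and 14 mm above wheel_top. Folded, the handle lies flat from here across the wheel, over the hub; swung out, it stands straight up from here. The pivot's axis is level, at right angles to the line from wheel axis to pivot.
- fold (a joint): angle of the folding handle in rad: 0 folded flat on the wheel, 1.57 upright against its stop. A sprung cam latches it: let go below about 1.2 it drops back flat, past that it snaps upright and stays (about 0.1 N m to swing it either way past the cam).
- handle_mid (a point): middle of the handle's black barrel-shaped sleeve, which spins freely on its spindle: 56 mm long, 17 to 23 mm thick, covering 13 to 69 mm from the pivot. Point: on its axis, 44 mm from the pivot. Folded, its axis lies 14 mm above the wheel's cross bar (16 mm wide).
- offcut_center (a point): bystander: pale-wood offcut of the rail's section, only 110 mm long, 45 wide, 22 thick. Its centre.
- tape_center (a point): bystander: grey tape measure, 74 x 36 mm, 60 mm tall, standing by one long side of the rail, its long side along it. Its centre.
- tin_center (a point): bystander: open metal tin of wooden dowels, 58 mm across, 75 mm tall (dowels to 90 mm), standing on the jig's board behind the fence beside the handwheel. Its centre.
- glue_center (a point): bystander: white glue bottle, 58 mm across, 170 mm tall. Its centre.
- jar_center (a point): bystander: glass jar with black lid, 72 mm across, 90 mm tall. Its centre.
- hammer: bystander: hammer 280 mm long lying at the back right of the bench, head about 100 mm across. Origin: middle of its length, on the bench; x points to the head.
- square: bystander: try square lying flat at the left, near the robot, 16 mm high, stock 110 mm, blade 160 mm. Origin: middle of the stock's underside.
- foot: sprung rubber foot of the hold-down, 20 mm across, at (-18, -65) mm from jig_corner. Origin: centre of its lower face, 6 mm above a seated rail's upper face when raised. It hangs under the toe of a steel strap 26 mm wide that comes over the fence to x = -32 mm (jig_corner's frame); raised, the strap spans 38 to 50 mm above the board.
- rail: the same rail; origin at the centre of its underside.
Mind the look-alikes: they are no part of the job. What is shaped like the rail but blue or purple is not meant.

How it is judged:
By the outcome, as a careful person would: the job done as asked, in the order asked, and still so for the second after the job is handed in, with the robot touching nothing.
It also fails if it takes over 72 s, if anything falls off the work surface, if the arm or the gripper's body presses on something with over 40 N, if the wrist force passes 120 N, or if a joint passes its speed limit or range.

## Working session

There is one attempt and no reset: what is moved stays moved. The work goes in short steps, Python scripts to look and compute and a tool call to move; the robot and the scene stay as the last step left them, time stands still between calls to the robot, and variables do not carry over. Pictures are saved under pics/ and viewed, and the job is handed in when it is done.

Besides the shell and the picture viewer there is one more tool, called as a command line: name --argument value ..., lists and objects as JSON in quotes. play_rows: Moves the arm, as the interface text tells. Its arguments: {"type":"object","properties":{"deltas":{"type":"string"}},"required":["deltas"]}

```bash
ls; mkdir -p pics
python3 - <<'E'
from cell import *
import cv2,numpy as np
s=read_state();print(s)
for n in("side","top"):
    f=grab_frame(n);cv2.imwrite(f"pics/{n}0.png",f["img"][:,:,::-1])
    print(n,f["camera_matrix"],f["k1"],f["R"],f["t"],f["shot"])
    R=np.array(f["R"]);t=np.array(f["t"])
    for nm in["rail_center","jig_corner","wheel_top","handle_pivot","handle_mid","offcut_center","tape_center","tin_center","glue_center","jar_center","foot","hammer","square"]:
        for d in place_of(nm,f)[:3]:
            print(nm,round(d["p"],2),np.round(R.T@(np.array(d["position"])-t),1))
E
```

```text
pics
{'time': 0.0, 'q': array([-1.31018537,  0.52199394, -0.03631615,  1.59998905,  0.02120594,
        1.02107697, -0.11279725]), 'joint_velocities': array([-0.00180563, -0.00079191, -0.00077279, -0.00064808, -0.00160074,
       -0.00054339, -0.00107905]), 'tau': array([-5.30194829e-04, -9.27096605e+01,  1.97988577e+00, -3.69933951e+01,
        1.78593665e-02,  8.04752985e-03, -4.50923028e-05]), 'ee_pos': array([202.94347676, 590.79452168, 230.74514593]), 'eef_rot': array([-1.34845395, -0.96154658,  0.96291711]), 'wrist_force': array([-0.12602475,  0.21699623,  0.53806671]), 'ft_torque': array([ 0.00808681,  0.01052512, -0.00320716]), 'opening': 0.997288078319086}
side [[442.52180241   0.         322.90700017]
 [  0.         442.52180241 190.68784414]
 [  0.           0.           1.        ]] -0.0693956530806905 [[ 0.98664459 -0.16260964 -0.00951616]
 [-0.12455    -0.71548543 -0.68743574]
 [ 0.104975    0.67943999 -0.72618286]] [-480.22633124   93.04806085 1525.78704958] 1
rail_center 0.84 [ 490.  -366.9   11.9]
rail_center 0.74 [ 404.9 -541.6   10.1]
rail_center 0.57 [ 289.3 -263.
[... 907 characters left out ...]
96.95987473 1062.48204573] 2
rail_center 0.97 [ 402.1 -542.2   13.7]
rail_center 0.88 [ 488.9 -361.8   13.5]
rail_center 0.64 [ 289.1 -259.6   11.2]
jig_corner 0.82 [531.  119.6  16. ]
jig_corner 0.74 [689.6 418.8  87.7]
wheel_top 0.72 [601.2  66.4  97.4]
handle_pivot 0.64 [561.   90.2 104.9]
handle_mid 0.59 [592.7  70.4 109.6]
offcut_center 0.66 [515.3 369.4  11.2]
tape_center 0.59 [ 456.9 -305.5   34. ]
tin_center 0.65 [634.1 -38.8  53.4]
tin_center 0.55 [ 710.2 -388.3   -4.2]
glue_center 0.61 [689.3 417.9  87.9]
jar_center 0.63 [703.5 239.3  41.9]
foot 0.73 [ 2.990e+02  2.558e+02 -2.000e-01]
hammer 0.57 [ 711.  -387.2   -2.3]
square 0.96 [296.6 258.4   2. ]
square 0.16 [561.3  91.9 108. ]
```

View pics/side0.png

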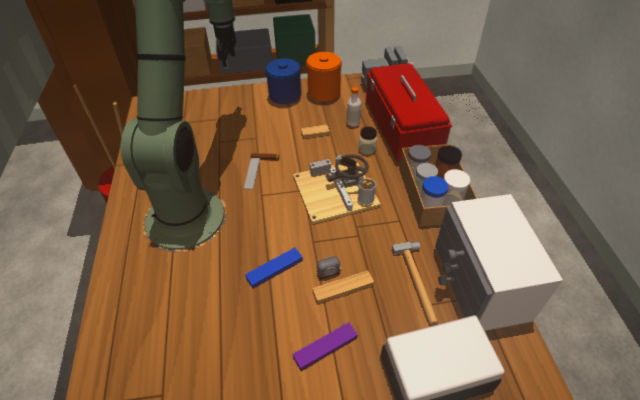

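View pics/top0.png

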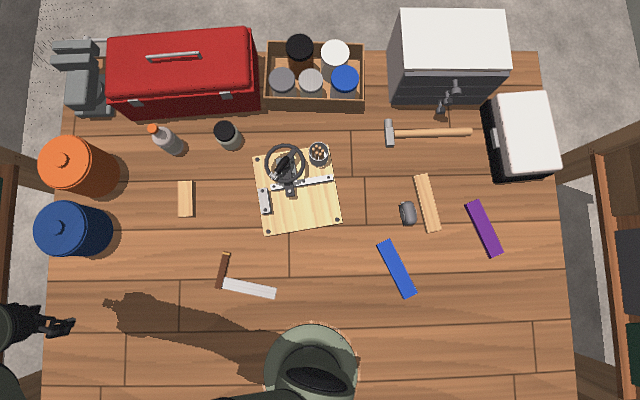

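```bash
cat > h.py <<'E'
from cell import *
import cv2,numpy as np
def proj(f,P):
    P=np.atleast_2d(P).astype(float);c=P@np.array(f["R"]).T+np.array(f["t"]);u=c[:,:2]/c[:,2:]
    r2=(u**2).sum(1,keepdims=True);u=u*(1+f["k1"]*r2);K=f["camera_matrix"]
    return u*[K[0][0],K[1][1]]+[K[0][2],K[1][2]]
def unproj(f,px,z):
    K=np.array(f["camera_matrix"]);D=np.array([f["k1"],0,0,0,0.])
    px=np.atleast_2d(px).astype(float);d=(px-[K[0,2],K[1,2]])/[K[0,0],K[1,1]];u=d.copy()
    for _ in range(30):u=d/(1+f["k1"]*(u**2).sum(1,keepdims=True))
    R=np.array(f["R"]);t=np.array(f["t"]);o=-R.T@t;v=np.c_[u,np.ones(len(u))]@R
    return o+v*((z-o[2])/v[:,2])[:,None]
def crop(f,cx,cy,w,h,k,name,pts=None,col=(0,0,255)):
    im=f["img"][:,:,::-1][cy-h:cy+h,cx-w:cx+w].copy();im=cv2.resize(im,None,fx=k,fy=k,interpolation=cv2.INTER_CUBIC)
    if pts is not None:
        for grp in pts:
            p=proj(f,grp);q=((p-[cx-w,cy-h]+.5)*k).astype(int);cv2.polylines(im,[q.reshape(-1,1,2)],True,col,1)
    cv2.imwrite("pics/"+name,im)
def box(c,yaw,x0,x1,y0,y1,z):
    R=np.array([[np.cos(yaw),-np.sin(yaw)],[np.sin(yaw),np.cos(yaw)]])
    P=np.array([[x0,y0],[x1,y0],[x1,y1],[x0,y1]])@R.T+c[:2]
    return np.c_[P,np.full(4,z)]
E
python3 - <<'E'
from h import *
f=grab_frame("top");g=grab_frame("side")
crop(f,297,190,55,50,7,"jt.png");crop(g,338,185,60,45,6,"js.png")
crop(f,415,210,50,45,7,"rt.png")
for n,F in(("top",f),("side",g)):
  for d in silhouettes("rail_center",F):
    m=d["mask"].astype(np.uint8);c,_=cv2.findContours(m,0,2);c=max(c,key=cv2.contourArea)
    P=unproj(F,c[:,0,:],18);print(n,round(d["p"],2),c[:,0].mean(0),cv2.minAreaRect(P[:,:2].astype(np.float32)))
E
```

```text
top 0.96 [484.1682243  229.03738318] ((401.3639221191406, -538.0294189453125), (181.62693786621094, 56.48609161376953), 22.127758026123047)
top 0.86 [425.6031746  202.95238095] ((486.49853515625, -363.7857666015625), (178.55548095703125, 50.281959533691406), 8.865060806274414)
top 0.71 [319.29166667 155.54166667] ((645.1411743164062, -38.125160217285156), (52.84853744506836, 77.04856872558594), 89.00444793701172)
top 0.66 [396.38053097 268.74336283] ((289.38592529296875, -261.8190002441406), (182.89181518554688, 50.54924011230469), 25.16037368774414)
side 0.9 [323.21782178 346.30693069] ((404.47607421875, -541.5335083007812), (182.09091186523438, 52.98755645751953), 21.696340560913086)
side 0.82 [272.79569892 267.84946237] ((290.4985656738281, -265.92987060546875), (183.6984405517578, 58.709800720214844), 25.081464767456055)
side 0.67 [340.95348837 287.34883721] ((483.6307373046875, -370.152099609375), (182.9341583251953, 56.7999382019043), 10.794870376586914)
side 0.43 [334.5472973 189.5472973] ((548.7922973632812, 48.34974670410156), (288.0141296386719, 292.2873840332031), 8.42104434967041)
```

View pics/jt.png

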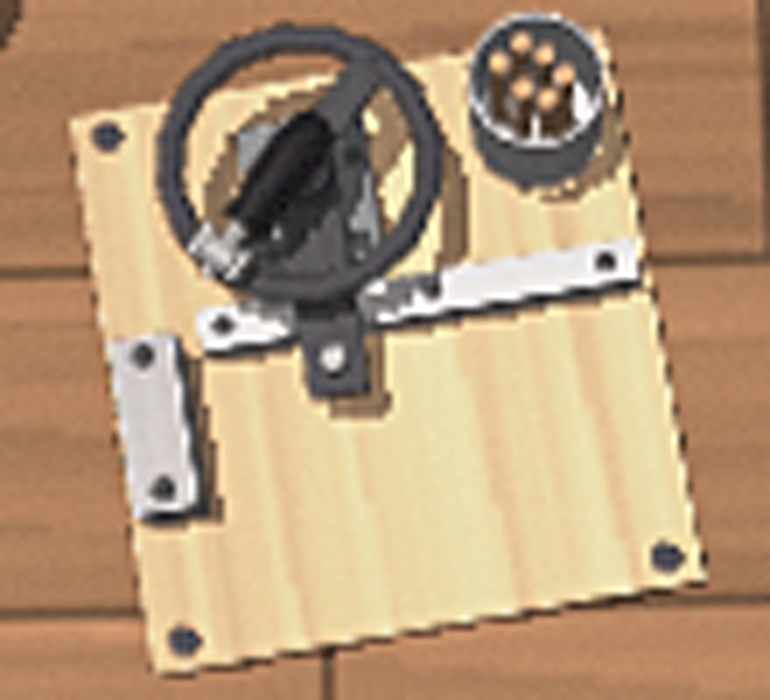

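View pics/js.png

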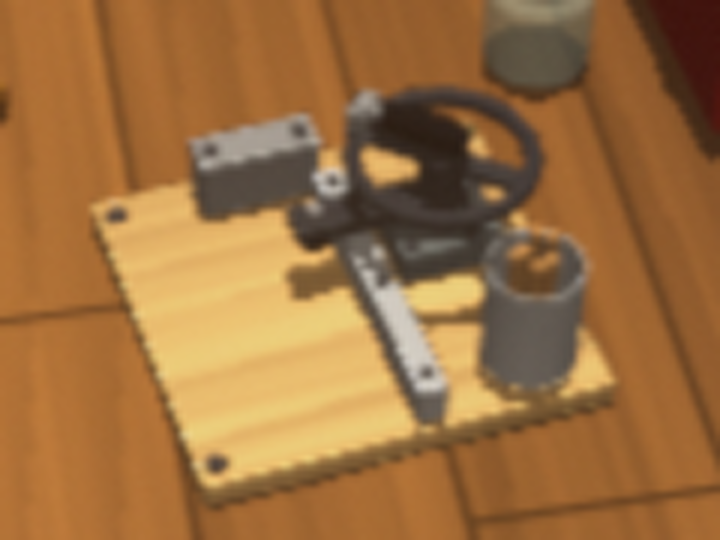

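View pics/rt.png

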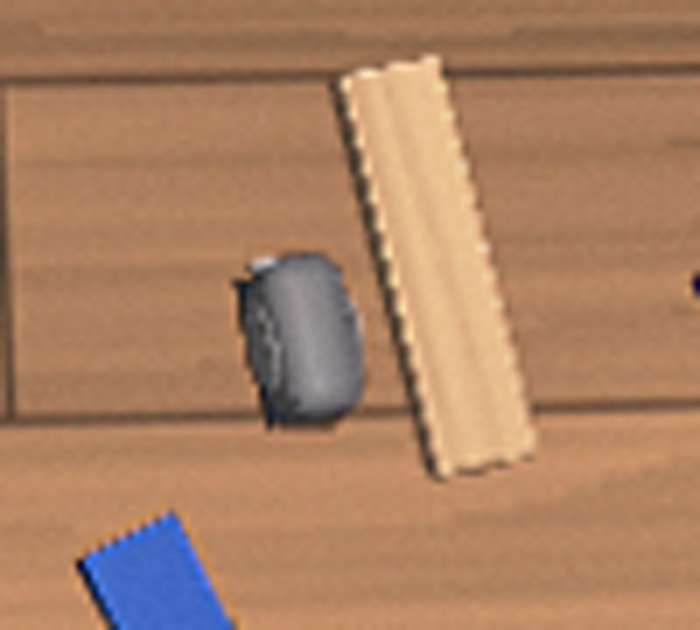

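```bash
cat > fit.py <<'E'
from h import *
from scipy.optimize import least_squares
from scipy.spatial.transform import Rotation as Ro
f=grab_frame("top");g=grab_frame("side")
T=lambda l:np.array(l)/7-.5
S=lambda l:np.array(l)/6-.5
jt=T([[70,120],[155,675],[705,578],[605,30]])+[242,140]; jm=np.array([[120,35,0],[-130,35,0],[-130,-205,0],[120,-205,0.]])
js=S([[95,207],[205,490],[615,380]])+[278,140]
rt=T([[343,82],[438,57],[535,455],[440,478]])+[365,165]; rm=np.array([[90,22.5,0],[90,-22.5,0],[-90,-22.5,0],[-90,22.5,0.]])
def X(p,m,z):
    c,s=np.cos(p[2]),np.sin(p[2]);return np.c_[m[:,0]*c-m[:,1]*s+p[0],m[:,0]*s+m[:,1]*c+p[1],m[:,2]+z]
for nm,obs in(("top",[(f,jt,jm)]),("side",[(g,js,jm[1:])]),("both",[(f,jt,jm),(g,js,jm[1:])])):
    r=least_squares(lambda p:np.concatenate([(proj(F,X(p,m,18))-o).ravel() for F,o,m in obs]),[532,118,.17]);print(nm,r.x,np.round(r.fun,2))
    J=r.x
r=least_squares(lambda p:(proj(f,X(p,rm,22))-rt).ravel(),[488,-364,.2]);print("rail",r.x,np.round(r.fun,2));A=r.x
W=X(J,np.array([[62,-65,76],[-22.5,-90,11]]),18);print("wheel",W)
s=read_state();print("tool axes",Ro.from_rotvec(s["eef_rot"]).as_matrix())
jb=lambda *a:X(J,box((0,0),0,*a),18)
L=[jb(-130,120,-205,35,0),jb(0,18,-199,-9,27),jb(-67,8,0,28,42),X(J,np.array([[62+60*np.cos(a),-65+60*np.sin(a),76] for a in np.linspace(0,6.28,40)]),18)]
crop(f,297,190,55,50,7,"jt2.png",L);crop(g,338,185,60,45,6,"js2.png",L)
rb=[X(A,rm,22)]
crop(f,415,210,50,45,7,"rt2.png",rb);crop(g,340,280,60,45,6,"rs2.png",rb)
E
python3 fit.py; cd pics; python3 -c "
import cv2,numpy as np
a=[cv2.resize(cv2.imread(n),(400,300)) for n in('jt2.png','js2.png','rt2.png','rs2.png')]
cv2.imwrite('m1.png',np.vstack([np.hstack(a[:2]),np.hstack(a[2:])]))"
```

```text
top [5.28321626e+02 1.16687570e+02 1.52105090e-01] [-0.03 -0.31 -0.09  0.23  0.24  0.24 -0.13 -0.21]
side [5.28894704e+02 1.17725152e+02 1.53715289e-01] [-0.59 -0.33  0.14 -0.18  0.41  0.4 ]
both [5.28532998e+02 1.16917798e+02 1.52650386e-01] [-0.12 -0.36 -0.14  0.17  0.18  0.13 -0.23 -0.3  -0.67 -0.2  -0.01  0.
  0.33  0.63]
rail [ 4.85247885e+02 -3.66374229e+02  1.77159193e-01] [-0.33 -0.62  0.08  0.2   0.47  0.34 -0.21  0.06]
wheel [[599.69581793  62.10125878  94.        ]
 [519.97987883  24.54304993  29.        ]]
tool axes [[ 3.24870995e-01  1.92158950e-05 -9.45758339e-01]
 [ 9.45758339e-01 -3.23638281e-05  3.24870995e-01]
 [-2.43656734e-05 -9.99999999e-01 -2.86876619e-05]]
```

View pics/m1.png

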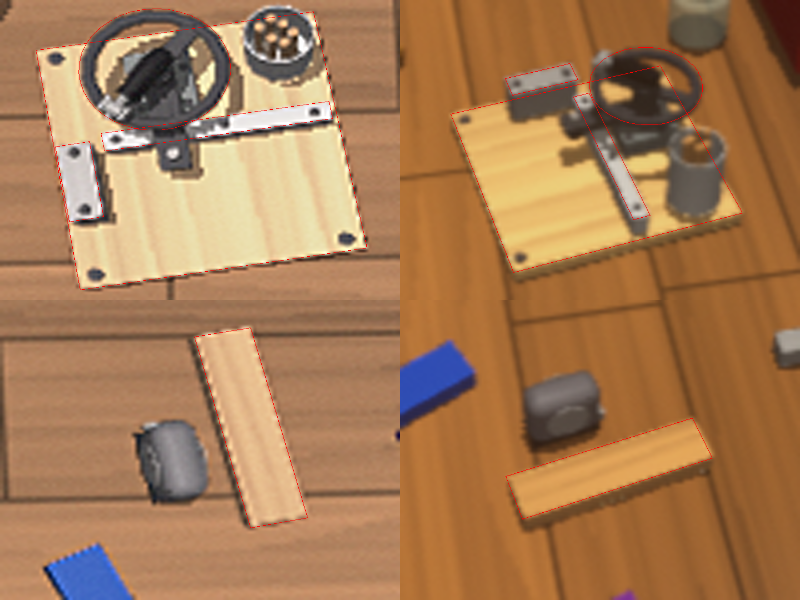

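```bash
cat > rows.py <<'E'
# usage: rows.py  x y z az ; x y z az ...   uses cmd pose in cmd.json; prints rows; --set stores last as cmd
import sys,json,numpy as np
def wrap(d): return (d+180)%360-180
a=sys.argv[1:]; c=json.load(open("cmd.json"))
t=[[float(v) for v in p.split()] for p in " ".join(a).split(";")]
th=np.radians(c[3]);ex=np.array([np.cos(th),np.sin(th)]);ez=np.array([-np.sin(th),np.cos(th)])
for p in t:
    d=np.array(p[:2])-c[:2]
    print("%.4f %.4f %.4f %.4f"%(d@ex/500,-(p[2]-c[2])/500,d@ez/500,-wrap(p[3]-c[3])/360), " dist rows %.1f turn rows %.1f"%(np.linalg.norm([*d,p[2]-c[2]])/41.7,abs(wrap(p[3]-c[3]))/7.16))
json.dump(t[-1],open("cmd.json","w"))
E
echo "[203.018,591.099,231.291,71.04]">cmd.json; python3 rows.py "500 220 231 0; 540 -200 231 -75 ; 416.3 -378.7 130 -79.85"; 
for p in "500 220 231 0" "540 -200 231 -75" "416.3 -378.7 130 -79.85" "416.3 -378.7 2 -79.85"; do python3 - <<E
E
python3 - "$p" <<'E'
E
done
echo "[203.018,591.099,231.291,71.04]">cmd.json
for p in "500 220 231 0" "540 -200 231 -75" "416.3 -378.7 130 -79.85" "416.3 -378.7 2 -79.85"; do python3 rows.py "$p";done
```

```text
-0.5089 0.0006 -0.8029 0.1973  dist rows 11.4 turn rows 9.9
-1.2774 0.0006 -1.1515 0.4057  dist rows 20.6 turn rows 20.4
-1.6958 0.2026 -1.0336 0.4191  dist rows 23.9 turn rows 21.1
-0.5089 0.0006 -0.8029 0.1973  dist rows 11.4 turn rows 9.9
0.0800 -0.0000 -0.8400 0.2083  dist rows 10.1 turn rows 10.5
0.2812 0.2020 -0.3315 0.0135  dist rows 5.7 turn rows 0.7
0.0000 0.2560 0.0000 -0.0000  dist rows 3.1 turn rows 0.0
```

play_rows --deltas "-1 -0.509 0 -0.803 0.197;-1 -0.509 0 -0.803 0.197;-1 -0.509 0 -0.803 0.197;-1 -0.509 0 -0.803 0.197;-1 -0.509 0 -0.803 0.197;-1 -0.509 0 -0.803 0.197;-1 -0.509 0 -0.803 0.197;-1 -0.509 0 -0.803 0.197;-1 -0.509 0 -0.803 0.197;-1 -0.509 0 -0.803 0.197;-1 -0.509 0 -0.803 0.197;-1 -0.509 0 -0.803 0.197"

```text
time: 2.7
ee_pos: [502.9, 215.1, 231.7]
eef_rot: [-1.572, 0.001, -0.004]
wrist_force: [-1.0, -0.6, -0.3]
opening: 1.0
```

play_rows --deltas "-1 0.08 0 -0.84 0.208;-1 0.08 0 -0.84 0.208;-1 0.08 0 -0.84 0.208;-1 0.08 0 -0.84 0.208;-1 0.08 0 -0.84 0.208;-1 0.08 0 -0.84 0.208;-1 0.08 0 -0.84 0.208;-1 0.08 0 -0.84 0.208;-1 0.08 0 -0.84 0.208;-1 0.08 0 -0.84 0.208;-1 0.08 0 -0.84 0.208;-1 0.08 0 -0.84 0.208"

```text
time: 3.7
ee_pos: [540.4, -203.2, 231.2]
eef_rot: [-1.322, 1.017, -1.018]
wrist_force: [1.1, -0.5, 0.3]
opening: 1.001
```

play_rows --deltas "-0.53 0.281 0.202 -0.3315 0.0135;-0.53 0.281 0.202 -0.3315 0.0135;-0.53 0.281 0.202 -0.3315 0.0135;-0.53 0.281 0.202 -0.3315 0.0135;-0.53 0.281 0.202 -0.3315 0.0135;-0.53 0.281 0.202 -0.3315 0.0135;-0.53 0.281 0.202 -0.3315 0.0135;-0.53 0.281 0.202 -0.3315 0.0135;-0.53 0.281 0.202 -0.3315 0.0135"

```text
time: 4.45
ee_pos: [418.9, -378.1, 130.4]
eef_rot: [-1.29, 1.073, -1.073]
wrist_force: [-0.3, -0.3, -0.6]
opening: 0.763
```

```bash
python3 - <<'E'
from h import *
from scipy.spatial.transform import Rotation as Ro
s=read_state();M=Ro.from_rotvec(s["eef_rot"]).as_matrix();print(s["time"],s["ee_pos"],np.degrees(np.arctan2(M[1,0],M[0,0])),s["opening"],s["q"])
f=grab_frame("top");g=grab_frame("side");crop(f,415,215,50,45,6,"a1.png",[np.c_[proj,0] for proj in []]);crop(g,330,280,60,45,6,"a2.png")
E
cd pics; python3 -c "
import cv2,numpy as np
cv2.imwrite('m2.png',np.hstack([cv2.resize(cv2.imread(n),(400,330)) for n in('a1.png','a2.png')]))"
```

```text
4.45 [ 418.85470195 -378.10008149  130.40736956] -79.49053424869948 0.7630435740005582 [ 0.2003244   0.65040397  0.62697321  1.87426428 -0.526286    0.78765966
 -0.27503244]
```

View pics/m2.png

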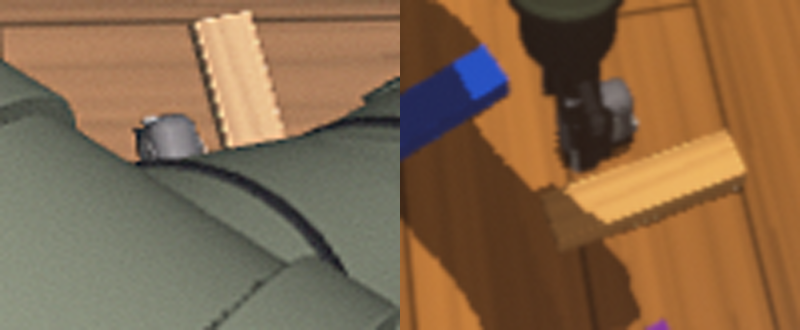

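```bash
cat > st.py <<'E'
from h import *
from scipy.spatial.transform import Rotation as Ro
s=read_state();M=Ro.from_rotvec(s["eef_rot"]).as_matrix();print(round(s["time"],2),np.round(s["ee_pos"],1),"az %.2f"%np.degrees(np.arctan2(M[1,0],M[0,0])),"down",np.round(M[:,1],3),"op %.3f"%s["opening"],"F",np.round(s["wrist_force"],1),"v",np.abs(s["joint_velocities"]).max().round(3))
E
python3 st.py; cat cmd.json
```

```text
4.55 [ 419.3 -377.8  130.7] az -79.45 down [ 0.001  0.    -1.   ] op 0.766 F [ 0.1  0.9 -0.2] v 0.005
[416.3, -378.7, 2.0, -79.85]
```

```bash
echo "[419.1,-377.9,130.5,-79.47]">cmd.json; python3 rows.py "416.3 -378.7 60 -79.85;416.3 -378.7 2 -79.85"
```

```text
0.0005 0.1410 -0.0058 0.0011  dist rows 1.7 turn rows 0.1
0.0005 0.2570 -0.0058 0.0011  dist rows 3.1 turn rows 0.1
```

play_rows --deltas "-0.53 0.0005 0.04 -0.0058 0.001;-0.53 0.0005 0.1 -0.0058 0.001;-0.53 0.0005 0.16 -0.0058 0.001;-0.53 0.0005 0.22 -0.0058 0.001;-0.53 0.0005 0.257 -0.0058 0.001;-0.53 0.0005 0.257 -0.0058 0.001;0.6 0.0005 0.257 -0.0058 0.001;0.6 0.0005 0.257 -0.0058 0.001;0.6 0.0005 0.257 -0.0058 0.001;0.6 0.0005 0.257 -0.0058 0.001;0.6 0.0005 0.257 -0.0058 0.001;0.6 0.0005 0.257 -0.0058 0.001"

```text
time: 5.55
ee_pos: [416.2, -380.1, 3.4]
eef_rot: [-1.287, 1.077, -1.081]
wrist_force: [-0.3, 2.7, 11.2]
opening: 0.515
```

play_rows --deltas "1 0 -0.01 0 0;1 0 -0.04 0 0;1 0 -0.1 0 0;1 0 -0.16 0 0;1 0 -0.22 0 0;1 0 -0.28 0 0;1 0 -0.3 0 0;1 0 -0.3 0 0"

```text
time: 6.22
ee_pos: [416.3, -380.5, 154.9]
eef_rot: [-1.286, 1.075, -1.083]
wrist_force: [-0.1, 0.2, -1.4]
opening: 0.509
```

```bash
python3 st.py;python3 - <<'E'
from h import *
g=grab_frame("side");crop(g,340,270,65,55,6,"b2.png")
E
python3 st.py
```

```text
6.22 [ 416.3 -380.5  154.9] az -79.96 down [ 0.004 -0.002 -1.   ] op 0.509 F [-0.1  0.2 -1.4] v 0.052
6.27 [ 415.9 -379.9  153. ] az -79.94 down [ 0.002 -0.001 -1.   ] op 0.513 F [-0.1  0.3 -2.3] v 0.04
```

View pics/b2.png

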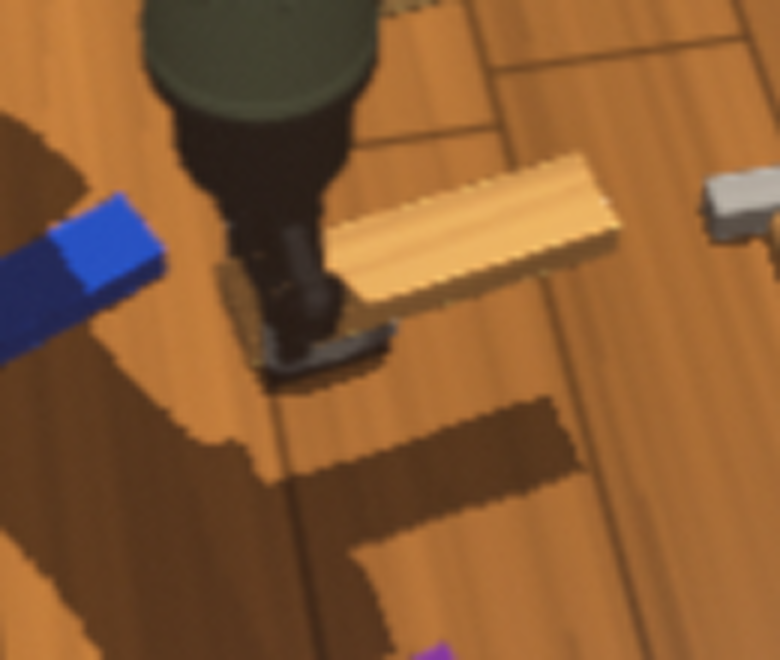

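```bash
cat > jig.py <<'E'
# jig-frame target -> world: jig.py x y -> world
import sys,numpy as np
J=np.array([528.5,116.9]);y=0.15265
ex=np.array([np.cos(y),np.sin(y)]);ey=np.array([-np.sin(y),np.cos(y)])
def w(x,yy):return J+x*ex+yy*ey
def inv(p):d=np.array(p)-J;return d@ex,d@ey
if __name__=="__main__":print(w(float(sys.argv[1]),float(sys.argv[2])))
E
python3 jig.py -66 -166.6
echo "[416,-380,153,-79.95]">cmd.json; python3 rows.py "450 -200 150 -20"; python3 rows.py "488.6 -57.8 80 8.75"
```

```text
[488.60031218 -57.79852579]
-0.3426 0.0060 0.1298 -0.1665  dist rows 4.4 turn rows 8.4
-0.0247 0.1400 0.2937 -0.0799  dist rows 3.9 turn rows 4.0
```

play_rows --deltas "1 -0.05 0 0.02 -0.02;1 -0.1 0.006 0.04 -0.04;1 -0.15 0.006 0.06 -0.06;1 -0.2 0.006 0.075 -0.08;1 -0.25 0.006 0.09 -0.1;1 -0.29 0.006 0.11 -0.12;1 -0.32 0.006 0.12 -0.14;1 -0.3426 0.006 0.1298 -0.16;1 -0.3426 0.006 0.1298 -0.1665;1 -0.3426 0.006 0.1298 -0.1665"

```text
time: 7.1
ee_pos: [449.0, -198.9, 148.0]
eef_rot: [-1.553, 0.272, -0.27]
wrist_force: [0.1, -0.2, 0.4]
opening: 0.515
```

play_rows --deltas "1 -0.005 0 0.06 -0.02;1 -0.01 0 0.12 -0.04;1 -0.015 0.0 0.18 -0.06;1 -0.02 0 0.24 -0.08;1 -0.0247 0.03 0.28 -0.08;1 -0.0247 0.06 0.2937 -0.08;1 -0.0247 0.1 0.2937 -0.08;1 -0.0247 0.14 0.2937 -0.08;1 -0.0247 0.14 0.2937 -0.08;1 -0.0247 0.14 0.2937 -0.08"

```text
time: 7.93
ee_pos: [487.1, -58.2, 78.0]
eef_rot: [-1.568, -0.116, 0.12]
wrist_force: [0.3, -0.3, -0.4]
opening: 0.507
```

```bash
python3 st.py;python3 - <<'E'
from h import *
g=grab_frame("side");crop(g,330,190,65,55,6,"c2.png")
E
python3 st.py
```

```text
7.93 [487.1 -58.2  78. ] az 8.63 down [-0.003 -0.    -1.   ] op 0.507 F [ 0.3 -0.3 -0.4] v 0.04
7.98 [487.7 -58.2  78.9] az 8.65 down [-0.001 -0.    -1.   ] op 0.514 F [ 0.1 -0.9 -0. ] v 0.025
```

View pics/c2.png

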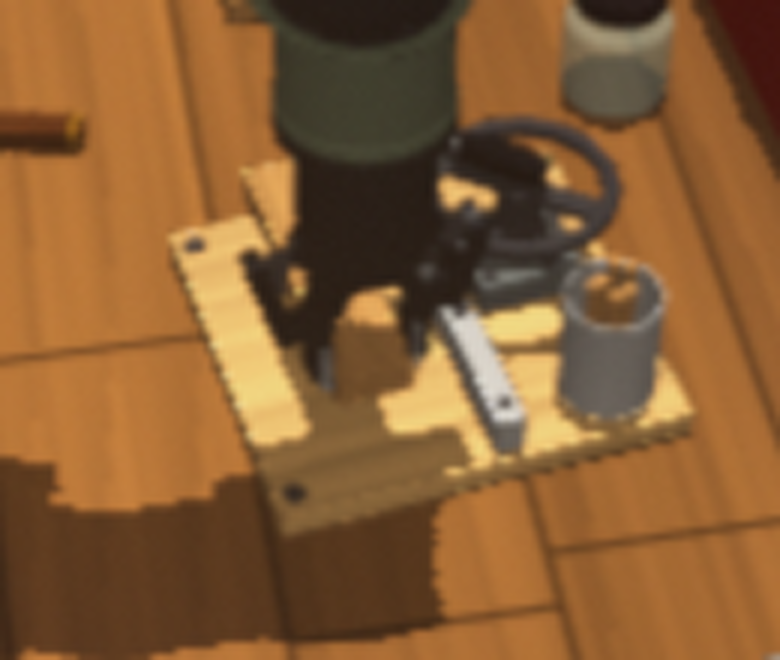

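play_rows --deltas "1 0 0.03 0 0;1 0 0.06 0 0;1 0 0.08 0 0;1 0 0.1 0 0;1 0 0.11 0 0;1 0 0.115 0 0;1 0 0.115 0 0;1 0 0.115 0 0"

```text
time: 8.65
ee_pos: [488.2, -57.8, 21.7]
eef_rot: [-1.568, -0.12, 0.119]
wrist_force: [-0.4, -0.3, -1.9]
opening: 0.514
```

```bash
python3 st.py;python3 - <<'E'
from h import *
import jig
print(jig.inv(read_state()["ee_pos"][:2]))
f=grab_frame("top");crop(f,297,190,55,50,7,"d1.png")
g=grab_frame("side");crop(g,330,190,65,55,6,"d2.png")
E
cd pics; python3 -c "
import cv2,numpy as np
cv2.imwrite('m3.png',np.hstack([cv2.resize(cv2.imread(n),(400,350)) for n in('d1.png','d2.png')]))"
```

```text
8.65 [488.2 -57.8  21.7] az 8.75 down [ 0. -0. -1.] op 0.514 F [-0.4 -0.3 -1.9] v 0.004
(np.float64(-66.35376532772334), np.float64(-166.53844442539096))
```

View pics/m3.png

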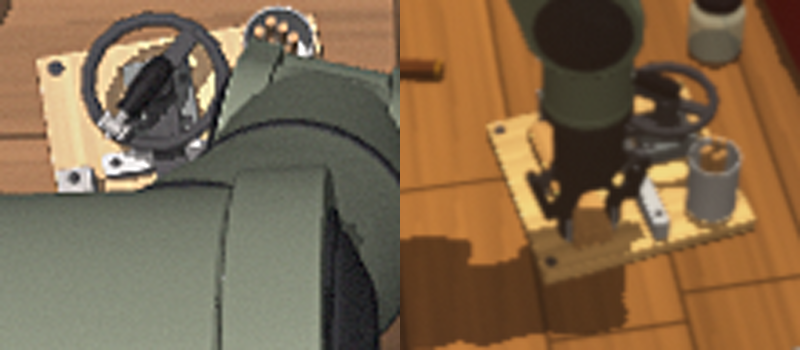

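play_rows --deltas "1 0 0.002 0 0;1 0 0.002 0.004 0;1 0 0.002 0.008 0;1 0 0.002 0.012 0;1 0 0.002 0.012 0;1 0 0.002 0.012 0"

```text
time: 9.25
ee_pos: [488.3, -53.5, 21.4]
eef_rot: [-1.57, -0.121, 0.117]
wrist_force: [-0.0, -11.8, 16.7]
opening: 0.511
```

```bash
python3 st.py
```

```text
9.25 [488.3 -53.5  21.4] az 8.67 down [ 0.003 -0.002 -1.   ] op 0.511 F [ -0.  -11.8  16.7] v 0.002
```

play_rows --deltas "1 0 -0.002 0.002 0;1 0 -0.002 0.004 0;1 0 -0.002 0.006 0;1 0 -0.002 0.006 0"

```text
time: 9.58
ee_pos: [487.6, -53.5, 21.9]
eef_rot: [-1.573, -0.119, 0.114]
wrist_force: [3.7, -30.1, -0.0]
opening: 0.51
```

```bash
python3 st.py
```

```text
9.58 [487.6 -53.5  21.9] az 8.49 down [ 0.003 -0.005 -1.   ] op 0.510 F [  3.7 -30.1  -0. ] v 0.003
```

```bash
python3 jig.py -110 -90;python3 jig.py -57 -90; echo "[487.8,-53.5,22,8.6]">cmd.json; python3 rows.py "487.8 -53.5 100 8.6";  python3 rows.py "433.5 11.2 100 -70"; python3 rows.py "433.5 11.2 60 -81.25"
```

```text
[433.46433082  11.22019312]
[485.84802538  19.27925906]
0.0000 -0.1560 0.0000 -0.0000  dist rows 1.9 turn rows 0.0
-0.0880 -0.0000 0.1442 0.2183  dist rows 2.0 turn rows 11.0
0.0000 0.0800 0.0000 0.0312  dist rows 1.0 turn rows 1.6
```

play_rows --deltas "1 0 0 -0.006 0;1 0 0 -0.006 0;-0.45 0 0 -0.006 0;-0.45 0 0 -0.006 0;-0.45 0 0 -0.006 0;-0.45 0 0 -0.006 0;-0.45 0 -0.04 -0.006 0;-0.45 0 -0.1 -0.006 0;-0.45 0 -0.16 -0.006 0;-0.45 0 -0.16 -0.006 0"

```text
time: 10.42
ee_pos: [489.1, -51.7, 105.6]
eef_rot: [-1.568, -0.124, 0.116]
wrist_force: [0.8, -0.6, 0.5]
opening: 0.726
```

```bash
python3 st.py;python3 - <<'E'
from h import *
f=grab_frame("top");crop(f,297,190,55,50,7,"e1.png")
g=grab_frame("side");crop(g,330,190,65,55,6,"e2.png")
E
cd pics; python3 -c "
import cv2,numpy as np
cv2.imwrite('m4.png',np.hstack([cv2.resize(cv2.imread(n),(400,350)) for n in('e1.png','e2.png')]))"
```

```text
10.42 [489.1 -51.7 105.6] az 8.75 down [ 0.006  0.    -1.   ] op 0.726 F [ 0.8 -0.6  0.5] v 0.104
```

View pics/m4.png

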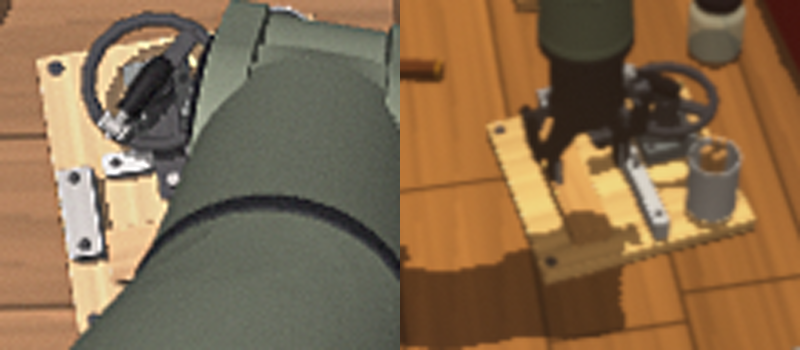

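```bash
echo "[488.9,-51.8,103,8.7]">cmd.json;  python3 rows.py "433.5 11.2 100 -70"
```

```text
-0.0905 0.0060 0.1413 0.2186  dist rows 2.0 turn rows 11.0
```

play_rows --deltas "-1 -0.06 0 0.07 0.019;-1 -0.09 0 0.14 0.038;-1 -0.0905 0 0.1413 0.057;-1 -0.0905 0 0.1413 0.076;-1 -0.0905 0 0.1413 0.095;-1 -0.0905 0 0.1413 0.114;-1 -0.0905 0 0.1413 0.133;-1 -0.0905 0 0.1413 0.152;-1 -0.0905 0 0.1413 0.171;-1 -0.0905 0 0.1413 0.19;-1 -0.0905 0 0.1413 0.209;-1 -0.0905 0 0.1413 0.2186"

```text
time: 11.52
ee_pos: [431.1, 11.1, 100.5]
eef_rot: [-1.354, 0.953, -0.952]
wrist_force: [-0.3, 0.0, 0.4]
opening: 0.998
```

play_rows --deltas "-1 0 0.02 0 0.016;-1 0 0.06 0 0.0312;-1 0 0.06 0 0.0312;-1 0 0.06 0 0.0312"

```text
time: 11.85
ee_pos: [430.6, 10.8, 70.5]
eef_rot: [-1.282, 1.094, -1.092]
wrist_force: [-0.5, -0.3, 0.6]
opening: 0.998
```

```bash
python3 - <<'E'
from h import *
f=grab_frame("top");crop(f,297,190,55,50,7,"f1.png")
g=grab_frame("side");crop(g,330,190,65,55,6,"f2.png")
E
python3 st.py
cd pics; python3 -c "
import cv2,numpy as np
cv2.imwrite('m5.png',np.hstack([cv2.resize(cv2.imread(n),(400,350)) for n in('f1.png','f2.png')]))"
```

```text
11.95 [431.5  10.9  71.6] az -81.00 down [-0.001 -0.    -1.   ] op 1.001 F [-0.7  0.8  0.9] v 0.013
```

View pics/m5.png

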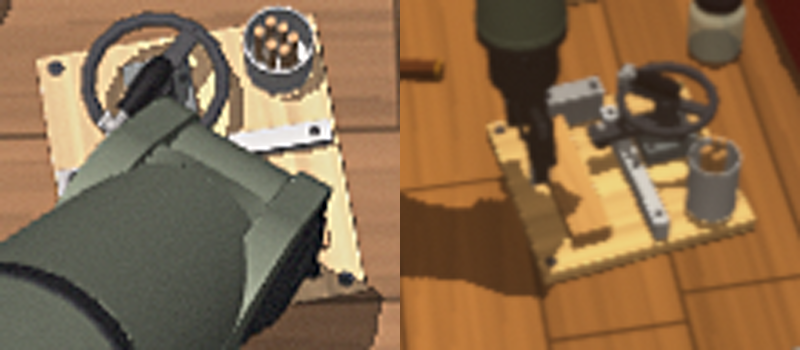

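View pics/f2.png

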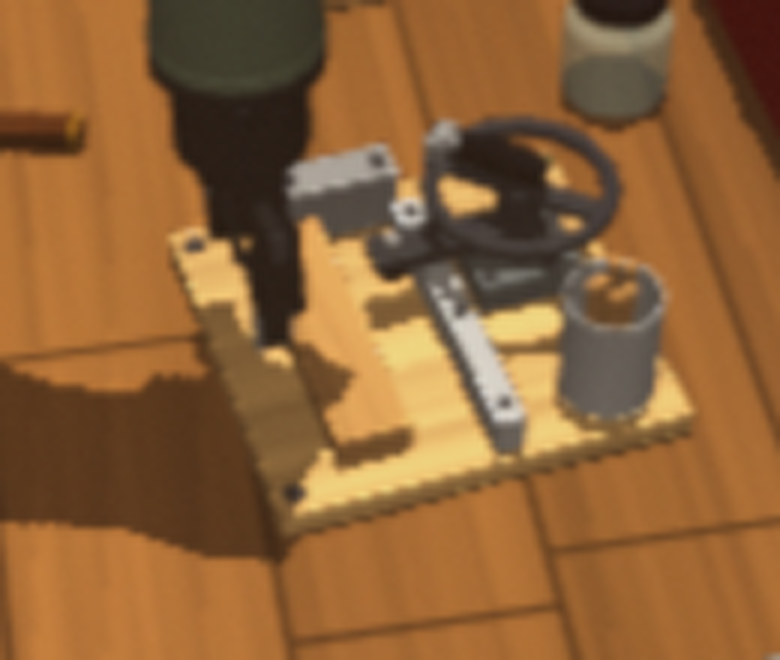

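```bash
echo "[431.5,10.9,71.6,-81.0]">cmd.json;  python3 rows.py "433.5 11.2 14 -81.25; 460 15.3 14 -81.25 ; 480 18.4 14 -81.25; 486.8 19.4 14 -81.25"
```

```text
0.0000 0.1152 0.0040 0.0007  dist rows 1.4 turn rows 0.0
0.0002 0.1152 0.0577 0.0007  dist rows 1.5 turn rows 0.0
0.0004 0.1152 0.0982 0.0007  dist rows 1.8 turn rows 0.0
0.0005 0.1152 0.1119 0.0007  dist rows 1.9 turn rows 0.0
```

play_rows --deltas "-1 0 0.06 0.003 0.0007;-1 0 0.1 0.003 0.0007;-1 0 0.115 0.003 0.0007;-1 0 0.115 0.003 0.0007"

```text
time: 12.28
ee_pos: [432.7, 11.1, 13.3]
eef_rot: [-1.278, 1.099, -1.097]
wrist_force: [0.1, 0.8, 0.0]
opening: 1.003
```

```bash
python3 st.py
```

```text
12.28 [432.7  11.1  13.3] az -81.37 down [-0.001  0.    -1.   ] op 1.003 F [0.1 0.8 0. ] v 0.059
```

Now push gently towards the fence (~50 mm).

play_rows --deltas "-1 0 0 0.012 0;-1 0 0 0.024 0;-1 0 0 0.036 0;-1 0 0 0.048 0;-1 0 0 0.06 0;-1 0 0 0.07 0;-1 0 0 0.08 0;-1 0 0 0.088 0;-1 0 0 0.095 0;-1 0 0 0.1 0;-1 0 0 0.1 0"

```text
time: 13.2
ee_pos: [483.0, 19.0, 13.8]
eef_rot: [-1.276, 1.098, -1.098]
wrist_force: [-0.1, 0.6, 0.9]
opening: 1.001
```

```bash
python3 st.py
```

```text
13.2 [483.   19.   13.8] az -81.40 down [ 0. -0. -1.] op 1.001 F [-0.1  0.6  0.9] v 0.015
```

play_rows --deltas "-1 0 0 0.004 0.0;-1 0 0 0.008 0.0;-1 0 0 0.012 0;-1 0 0 0.012 0"

```text
time: 13.53
ee_pos: [487.1, 19.6, 13.6]
eef_rot: [-1.278, 1.1, -1.097]
wrist_force: [-8.8, -1.8, 3.9]
opening: 1.002
```

```bash
python3 st.py
python3 - <<'E'
from h import *
f=grab_frame("top");crop(f,297,190,55,50,7,"g1.png")
g=grab_frame("side");crop(g,330,190,65,55,6,"g2.png")
E
```

```text
13.53 [487.1  19.6  13.6] az -81.42 down [-0.003  0.    -1.   ] op 1.002 F [-8.8 -1.8  3.9] v 0.01
```

View pics/g2.png

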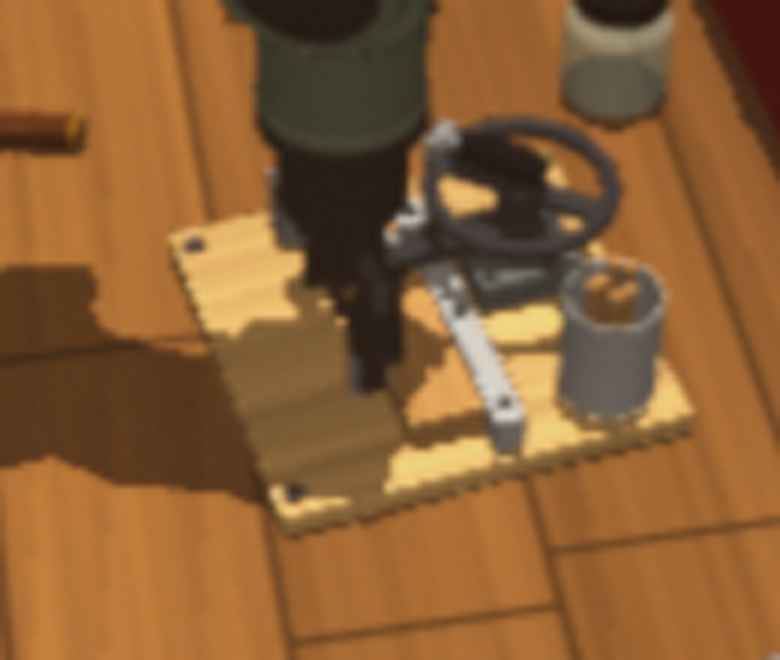

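play_rows --deltas "-1 0 0 0.004 -0.0004;-1 0 0 0.006 -0.0004;-1 0 0 0.006 -0.0004;-1 0 0 0.006 -0.0004"

```text
time: 13.97
ee_pos: [487.2, 19.6, 13.3]
eef_rot: [-1.282, 1.103, -1.093]
wrist_force: [-25.8, -3.9, 16.7]
opening: 1.001
```

```bash
python3 st.py; python3 -c "
import jig
print(jig.inv([487.1,19.6]),jig.w(-22.5,-150))"
```

```text
13.97 [487.2  19.6  13.3] az -81.33 down [-0.008  0.001 -1.   ] op 1.001 F [-25.8  -3.9  16.7] v 0.002
(np.float64(-55.71381267003157), np.float64(-89.8733613356518)) [529.07031631 -34.77704091]
```

play_rows --deltas "-1 0 0 -0.02 0;-1 0 0 -0.04 0;-1 0 -0.06 -0.04 0;-1 0 -0.14 -0.04 0;-1 0 -0.2 -0.04 0;0.2 0.1 -0.2 -0.04 0;1 0.2 -0.2 -0.04 0;1 0.25 -0.2 -0.02 0;1 0.25 -0.2 0 0;1 0.25 -0.2 0 0"

```text
time: 14.8
ee_pos: [511.7, -105.8, 114.0]
eef_rot: [-1.275, 1.097, -1.1]
wrist_force: [-0.1, 1.3, -0.8]
opening: 0.298
```

```bash
python3 st.py
python3 - <<'E'
from h import *
import jig
f=grab_frame("top");crop(f,297,190,55,50,7,"i1.png")
g=grab_frame("side");crop(g,330,190,65,55,6,"i2.png")
s=read_state();print(jig.inv(s["ee_pos"][:2]),jig.w(-25,-214),jig.w(-25,-194))
E
python3 st.py
cd pics; python3 -c "
import cv2,numpy as np
cv2.imwrite('m6.png',np.hstack([cv2.resize(cv2.imread(n),(400,350)) for n in('i1.png','i2.png')]))"
```

```text
14.8 [ 511.7 -105.8  114. ] az -81.47 down [ 0.002 -0.001 -1.   ] op 0.298 F [-0.1  1.3 -0.8] v 0.06
(np.float64(-51.78455166717623), np.float64(-214.80397723763676)) [536.33108959 -98.41296764] [533.28993263 -78.64553573]
14.9 [ 510.  -103.3  113.6] az -81.29 down [-0.  0. -1.] op 0.110 F [-0.9  0.1 -0.1] v 0.025
```

View pics/m6.png

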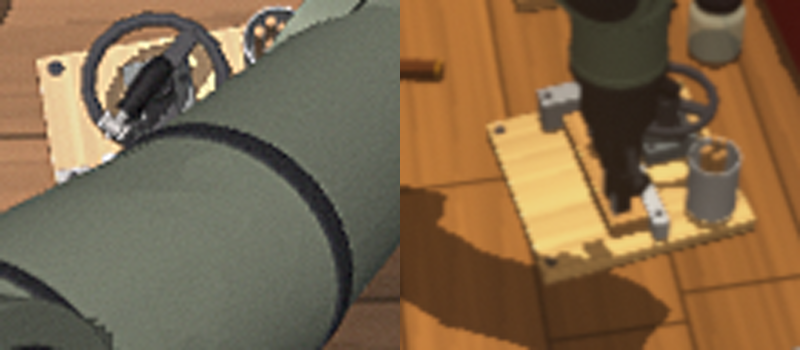

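play_rows --deltas "1 0 0 0.03 0;1 0.004 0 0.054 0;1 0.004 0.06 0.054 0;1 0.004 0.12 0.054 0;1 0.004 0.16 0.054 0;1 0.004 0.179 0.054 0;1 0.004 0.179 0.054 0;1 -0.008 0.179 0.054 0;1 -0.02 0.179 0.054 0;1 -0.03 0.179 0.054 0;1 -0.03 0.179 0.054 0"

```text
time: 15.82
ee_pos: [535.2, -82.6, 25.1]
eef_rot: [-1.277, 1.094, -1.095]
wrist_force: [0.8, 0.5, 0.2]
opening: -0.0
```

```bash
python3 st.py
python3 - <<'E'
from h import *
import jig
print(jig.inv(read_state()["ee_pos"][:2]))
E
```

```text
15.82 [535.2 -82.6  25.1] az -81.17 down [ 0.001  0.001 -1.   ] op -0.000 F [0.8 0.5 0.2] v 0.021
(np.float64(-23.738654198074222), np.float64(-198.15476537619588))
```

play_rows --deltas "1 -0.004 0 0 0;1 -0.008 0 0 0;1 -0.012 0 0 0;1 -0.014 0 0 0;1 -0.014 0 0 0"

```text
time: 16.23
ee_pos: [534.0, -78.4, 24.5]
eef_rot: [-1.278, 1.095, -1.098]
wrist_force: [1.4, -5.9, 1.8]
opening: -0.002
```

```bash
python3 st.py
python3 - <<'E'
from h import *
import jig
print(jig.inv(read_state()["ee_pos"][:2]))
E
```

```text
16.23 [534.  -78.4  24.5] az -81.31 down [ 0.001 -0.001 -1.   ] op -0.002 F [ 1.4 -5.9  1.8] v 0.005
(np.float64(-24.272536484579827), np.float64(-193.84880535775045))
```

play_rows --deltas "1 -0.004 0 0 0;1 -0.008 0 0 0;1 -0.008 0 0 0;1 -0.008 0 0 0"

```text
time: 16.57
ee_pos: [533.9, -77.9, 25.0]
eef_rot: [-1.279, 1.094, -1.104]
wrist_force: [3.3, -22.5, 0.2]
opening: -0.002
```

```bash
python3 st.py
python3 - <<'E'
from h import *
import jig
print(jig.inv(read_state()["ee_pos"][:2]))
E
```

```text
16.57 [533.9 -77.9  25. ] az -81.46 down [ 0.003 -0.006 -1.   ] op -0.002 F [  3.3 -22.5   0.2] v 0.002
(np.float64(-24.26384648064446), np.float64(-193.3502673219182))
```

play_rows --deltas "1 0.02 0 0 0;1 0.04 0 0 0;1 0.06 -0.06 0 0;1 0.1 -0.14 0 0;1 0.18 -0.22 0 0;1 0.26 -0.3 0 0;1 0.34 -0.3 0 0;1 0.42 -0.3 0 0;1 0.42 -0.3 0 0"

```text
time: 17.32
ee_pos: [564.8, -286.0, 176.1]
eef_rot: [-1.277, 1.096, -1.101]
wrist_force: [-0.3, -0.3, 0.5]
opening: 0.003
```

```bash
cat > jfit.py <<'E'
from h import *
import jig,sys
tag=sys.argv[1]
f=grab_frame("top");g=grab_frame("side")
L=[np.c_[np.array([jig.w(x,y) for x,y in [(-45,-180),(0,-180),(0,0),(-45,0)]]),np.full(4,40.)]]
crop(f,297,190,55,50,7,tag+"1.png",L if len(sys.argv)>2 else None);crop(g,338,185,60,50,6,tag+"2.png",L if len(sys.argv)>2 else None)
for F in(f,g):
  R=np.array(F["R"]);t=np.array(F["t"])
  for n in("wheel_top","handle_pivot","handle_mid"):
    for d in place_of(n,F)[:2]:print(n,round(d["p"],2),np.round(R.T@(np.array(d["position"])-t),1))
im=[cv2.resize(cv2.imread("pics/"+tag+k),(400,350)) for k in("1.png","2.png")]
cv2.imwrite("pics/"+tag+"m.png",np.hstack(im))
E
python3 jfit.py k 1; python3 st.py
```

```text
wheel_top 0.74 [598.7  63.9  92.1]
handle_pivot 0.7 [561.7  89.1 107.3]
handle_mid 0.64 [591.7  69.5 106.3]
wheel_top 0.58 [600.   66.   94.1]
handle_pivot 0.67 [559.4  93.4 110. ]
handle_mid 0.39 [594.7  69.4 110.3]
handle_mid 0.18 [602.4  65.5  98.6]
17.72 [ 565.1 -279.9  174.1] az -81.19 down [-0.     0.001 -1.   ] op -0.002 F [-0.2  0.2 -0.2] v 0.004
```

View pics/km.png

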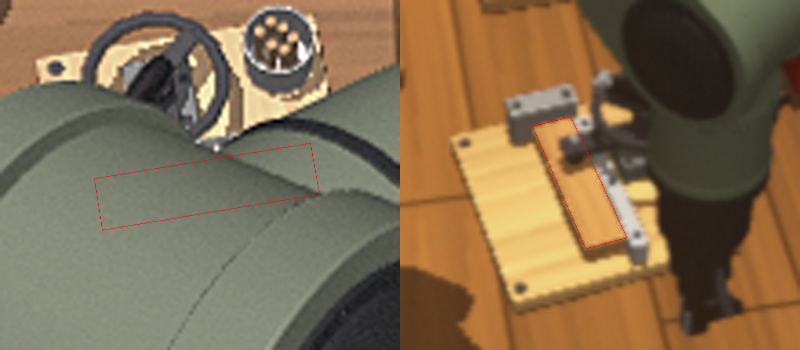

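Run:
```python
from h import *
f=grab_frame("top");o=np.array([242,140])
for px in [(220,248),(205,262),(232,222),(318,118),(280,170)]:
    p=unproj(f,np.array(px)/7-.5+o,108)[0];d=p[:2]-[599.7,62.1];print(px,p.round(1),np.hypot(*d).round(1),np.degrees(np.arctan2(d[1],d[0])).round(1))
im=cv2.imread("pics/jt.png")[20:320,140:460];cv2.imwrite("pics/wz.png",cv2.resize(im,None,fx=2,fy=2))
for a in (140,145,150,155):
  A=np.radians(a);u=np.array([np.cos(A),np.sin(A)])
  print(a,[((proj(f,[*(np.array([599.7,62.1])+u*r),108])[0]-o+.5)*7).round() for r in(52,8,-17)])
```

```text
(220, 248) [560.4  92.5 108. ] 49.7 142.3
(205, 262) [554.7  98.5 108. ] 57.8 141.0
(232, 222) [571.   87.6 108. ] 38.4 138.3
(318, 118) [613.7  52.6 108. ] 16.9 -34.1
(280, 170) [592.2  68.2 108. ] 9.6 141.0
140 [array([212., 249.]), array([282., 167.]), array([322., 120.])]
145 [array([221., 256.]), array([284., 168.]), array([319., 118.])]
150 [array([231., 262.]), array([285., 169.]), array([316., 116.])]
155 [array([241., 267.]), array([287., 169.]), array([312., 115.])]
```

View pics/wz.png

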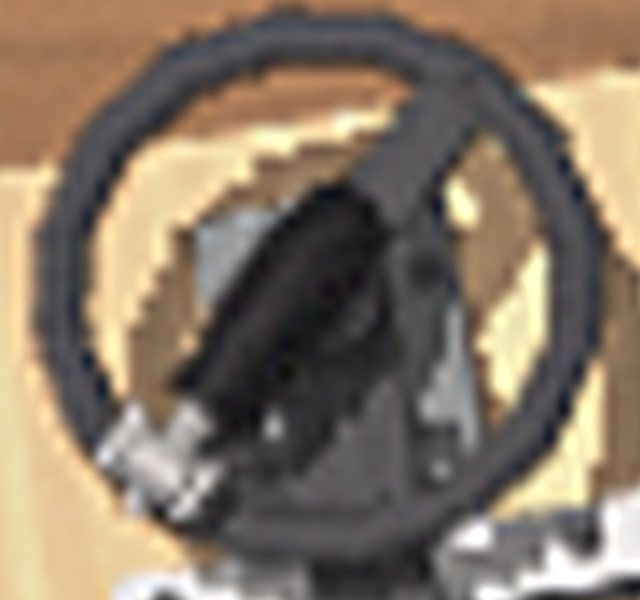

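```bash
echo "[565.1,-279.9,174.1,-81.19]">cmd.json;  python3 rows.py "570 -110 175 -5"; python3 rows.py "601.3 60.9 160 53"
```

```text
-0.3343 -0.0018 0.0617 -0.2116  dist rows 4.1 turn rows 10.6
0.0326 0.0300 0.3460 -0.1611  dist rows 4.2 turn rows 8.1
```

play_rows --deltas "0 -0.05 0 0.01 -0.019;0 -0.1 0 0.02 -0.038;0 -0.15 0 0.03 -0.057;0 -0.2 0 0.04 -0.076;0 -0.24 0 0.05 -0.095;0 -0.27 0 0.06 -0.114;0 -0.3 0 0.0617 -0.133;0 -0.3343 0 0.0617 -0.152;0 -0.3343 0 0.0617 -0.171;0 -0.3343 0 0.0617 -0.19;0 -0.3343 0 0.0617 -0.209;0 -0.3343 0 0.0617 -0.2116"

```text
time: 18.77
ee_pos: [570.1, -110.5, 174.5]
eef_rot: [-1.57, 0.064, -0.064]
wrist_force: [0.3, 0.0, 0.5]
opening: 0.499
```

play_rows --deltas "0 0 0 0.06 -0.019;0 0.01 0 0.12 -0.038;0 0.02 0 0.18 -0.057;0 0.03 0 0.24 -0.076;0 0.0326 0 0.3 -0.095;0 0.0326 0.01 0.346 -0.114;0 0.0326 0.03 0.346 -0.133;0 0.0326 0.03 0.346 -0.152;0 0.0326 0.03 0.346 -0.161;0 0.0326 0.03 0.346 -0.161;0 0.0326 0.03 0.346 -0.161"

```text
time: 19.68
ee_pos: [601.6, 59.7, 159.2]
eef_rot: [-1.449, -0.716, 0.717]
wrist_force: [-0.0, -0.2, -0.0]
opening: 0.499
```

```bash
python3 st.py; python3 jfit.py l ; python3 st.py
```

```text
19.68 [601.6  59.7 159.2] az 52.61 down [-0.  0. -1.] op 0.499 F [-0.  -0.2 -0. ] v 0.008
wheel_top 0.68 [602.5  61.   96.9]
handle_pivot 0.75 [559.4  94.3 109.1]
handle_mid 0.49 [588.7  67.2 108.6]
handle_mid 0.16 [518.5  28.7  20.3]
20.08 [601.7  59.7 159.3] az 52.82 down [ 0. -0. -1.] op 0.501 F [ 0.4 -0.3  0.6] v 0.005
```

View pics/lm.png

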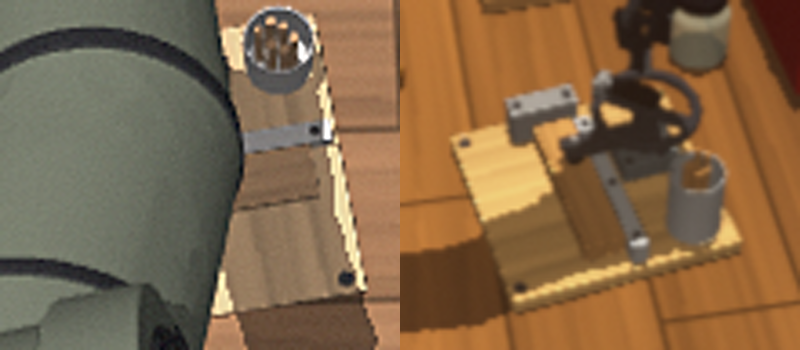

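play_rows --deltas "0 0.001 0.03 0 0;0 0.001 0.07 0 0;0 0.001 0.1 0 0;0 0.001 0.12 0 0;0 0.001 0.126 0 0;0 0.001 0.126 0 0"

```text
time: 20.58
ee_pos: [601.8, 60.0, 95.8]
eef_rot: [-1.448, -0.719, 0.72]
wrist_force: [-0.5, -0.7, -0.8]
opening: 0.504
```

```bash
python3 st.py
python3 - <<'E'
from h import *
g=grab_frame("side");crop(g,345,165,50,40,8,"n2.png")
E
```

```text
20.58 [601.8  60.   95.8] az 52.85 down [-0.001 -0.    -1.   ] op 0.504 F [-0.5 -0.7 -0.8] v 0.022
```

View pics/n2.png

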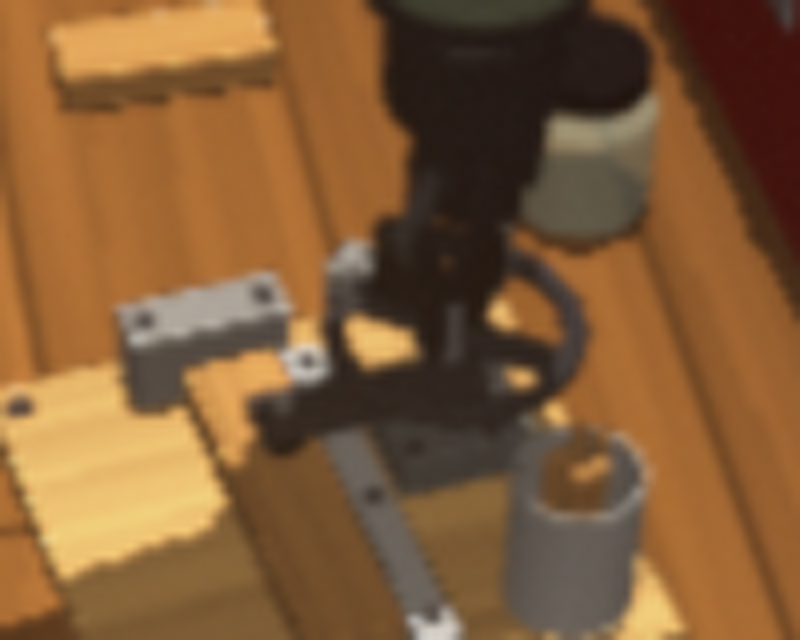

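play_rows --deltas "0.4 0 0 0 0;0.6 0 0 0 0;1 0 0 0 0;1 0 0 0 0;1 0 0 0 0;1 0 0 0 0"

```text
time: 21.13
ee_pos: [602.4, 60.0, 97.0]
eef_rot: [-1.449, -0.721, 0.719]
wrist_force: [-0.8, -2.1, 7.3]
opening: 0.231
```

```bash
python3 st.py
```

```text
21.13 [602.4  60.   97. ] az 52.86 down [ 0.001  0.    -1.   ] op 0.231 F [-0.8 -2.1  7.3] v 0.001
```

play_rows --deltas "1 0 -0.0192 0.0017 0;1 0 -0.0378 0.0067 0;1 0 -0.0552 0.0148 0;1 0 -0.071 0.0258 0;1 0 -0.071 0.0258 0"

```text
time: 21.55
ee_pos: [590.5, 69.0, 133.1]
eef_rot: [-1.447, -0.72, 0.721]
wrist_force: [-2.7, -0.6, -6.2]
opening: 0.234
```

```bash
python3 st.py
python3 - <<'E'
from h import *
g=grab_frame("side");crop(g,345,165,50,40,8,"o2.png")
E
```

```text
21.55 [590.5  69.  133.1] az 52.92 down [-0.001  0.001 -1.   ] op 0.234 F [-2.7 -0.6 -6.2] v 0.023
```

View pics/o2.png

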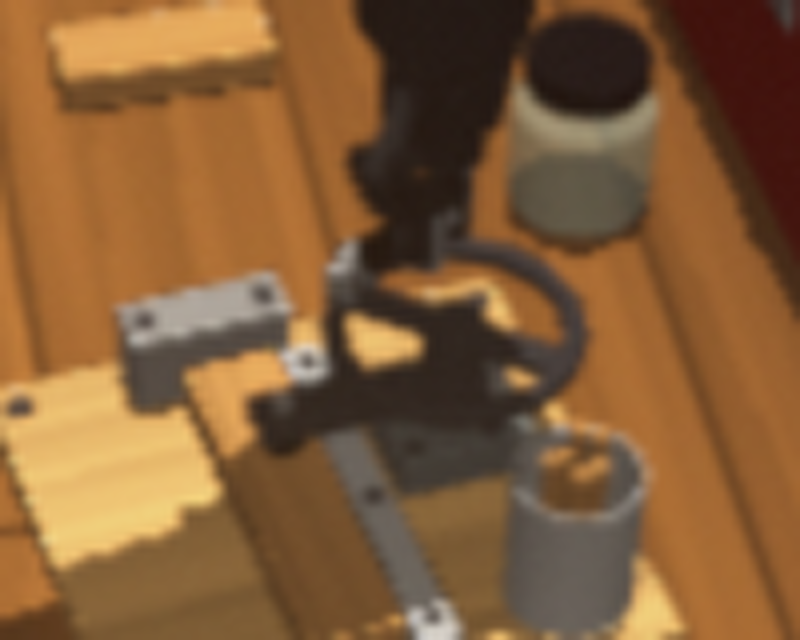

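play_rows --deltas "1 0 -0.0136 0.0136 0;1 0 -0.0246 0.0294 0;1 0 -0.0327 0.0468 0;1 0 -0.0377 0.0654 0;1 0 -0.0394 0.0846 0;1 0 -0.0394 0.088 0;1 0 -0.0394 0.088 0"

```text
time: 22.18
ee_pos: [558.1, 92.9, 151.8]
eef_rot: [-1.452, -0.722, 0.717]
wrist_force: [16.0, -12.3, -25.3]
opening: 0.231
```

```bash
python3 st.py
python3 - <<'E'
from h import *
g=grab_frame("side");crop(g,345,165,50,40,8,"p2.png")
f=grab_frame("top");crop(f,297,190,55,50,7,"p1.png")
E
```

```text
22.18 [558.1  92.9 151.8] az 52.80 down [ 0.005 -0.002 -1.   ] op 0.231 F [ 16.  -12.3 -25.3] v 0.012
```

View pics/p2.png

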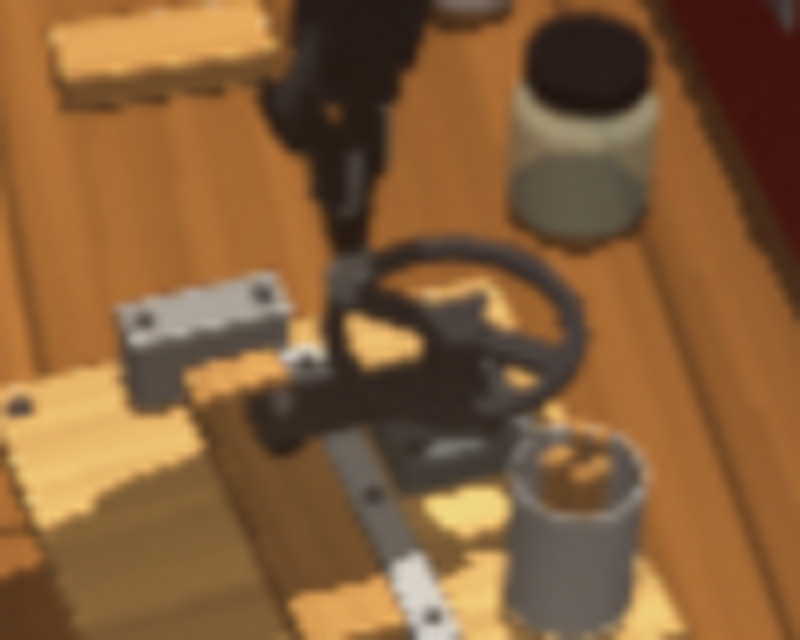

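play_rows --deltas "0.3 0 0 -0.003 0;0.3 0 0 -0.003 0;0.3 0 0.004 -0.003 0;0.3 0 0.004 -0.003 0"

```text
time: 22.62
ee_pos: [557.8, 94.1, 149.8]
eef_rot: [-1.448, -0.721, 0.72]
wrist_force: [-0.1, -0.6, -0.1]
opening: 0.355
```

```bash
python3 st.py; python3 jfit.py q
```

```text
22.62 [557.8  94.1 149.8] az 52.89 down [ 0.001  0.    -1.   ] op 0.355 F [-0.1 -0.6 -0.1] v 0.008
wheel_top 0.82 [602.4  62.8  94.4]
handle_pivot 0.65 [561.5  88.6 105.1]
wheel_top 0.78 [602.8  61.2  96.7]
handle_pivot 0.71 [559.   91.4 112.1]
handle_pivot 0.35 [706.4 238.8  42.4]
handle_mid 0.59 [556.3  94.5 154.5]
handle_mid 0.21 [515.  370.5   9.8]
```

View pics/q2.png

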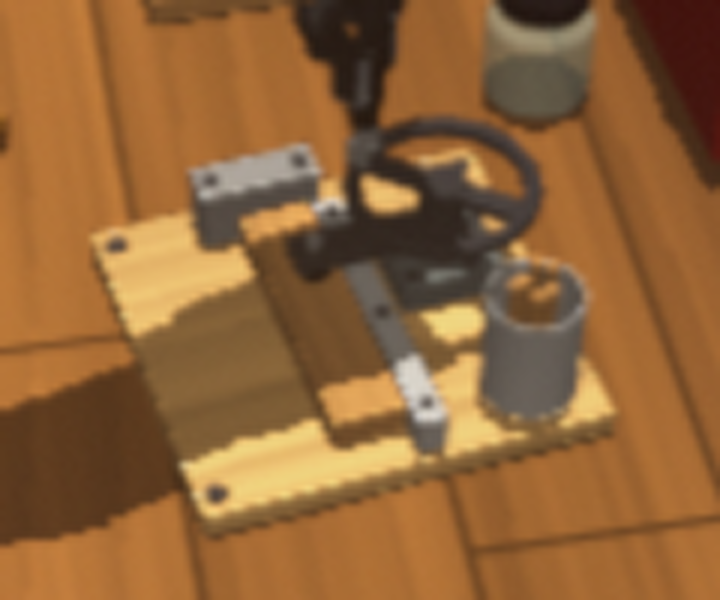

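play_rows --deltas "0.3 0 0.01 0 0;0.3 0 0.024 0 0;0.3 0 0.024 0 0;1 0 0.024 0 0;1 0 0.024 0 0;1 0 0.024 0 0;1 0 0.024 0 0"

```text
time: 23.6
ee_pos: [557.4, 93.4, 137.1]
eef_rot: [-1.448, -0.719, 0.721]
wrist_force: [-0.4, 0.7, -12.8]
opening: 0.239
```

```bash
python3 st.py
cat > crank.py <<'E'
import sys,json,numpy as np
# crank.py cx cy az_tool a0 step n r : rows relative to the point at a0 ; shift along tool x,z
cx,cy,at,a0,st,n,r=map(float,sys.argv[1:8]); dz=float(sys.argv[8]) if len(sys.argv)>8 else 0
t=np.radians(at);ex=np.array([np.cos(t),np.sin(t)]);ez=np.array([-np.sin(t),np.cos(t)])
P=lambda a:r*np.array([np.cos(np.radians(a)),np.sin(np.radians(a))])
for k in range(1,int(n)+1):
    d=P(a0-st*k)-P(a0);print("1 %.3f %.3f %.3f 0"%(d@ex/500,dz*k/n/500,d@ez/500),end=";")
print()
E
python3 crank.py 599.7 62.1 52.8 142.6 8 12 52.5
```

```text
23.6 [557.4  93.4 137.1] az 52.87 down [-0.001 -0.    -1.   ] op 0.239 F [ -0.4   0.7 -12.8] v 0.003
1 0.015 0.000 -0.001 0;1 0.029 0.000 -0.004 0;1 0.043 0.000 -0.009 0;1 0.056 0.000 -0.016 0;1 0.067 0.000 -0.025 0;1 0.078 0.000 -0.035 0;1 0.087 0.000 -0.047 0;1 0.094 0.000 -0.059 0;1 0.100 0.000 -0.073 0;1 0.103 0.000 -0.087 0;1 0.105 0.000 -0.102 0;1 0.104 0.000 -0.116 0;
```

play_rows --deltas "1 0.015 0 -0.001 0;1 0.029 0 -0.004 0;1 0.043 0 -0.009 0;1 0.056 0 -0.016 0;1 0.067 0 -0.025 0;1 0.078 0 -0.035 0;1 0.078 0 -0.035 0"

```text
time: 24.18
ee_pos: [596.8, 114.4, 137.2]
eef_rot: [-1.448, -0.721, 0.719]
wrist_force: [1.5, 1.2, -17.0]
opening: 0.24
```

```bash
python3 st.py
python3 - <<'E'
from h import *
p=read_state()["ee_pos"][:2]-[599.7,62.1];print(np.hypot(*p),np.degrees(np.arctan2(p[1],p[0])))
g=grab_frame("side");crop(g,345,165,50,40,8,"r2.png")
E
```

```text
24.18 [596.8 114.4 137.2] az 52.87 down [ 0.001  0.    -1.   ] op 0.240 F [  1.5   1.2 -17. ] v 0.037
52.377228950012906 93.15393658662218
```

View pics/r2.png

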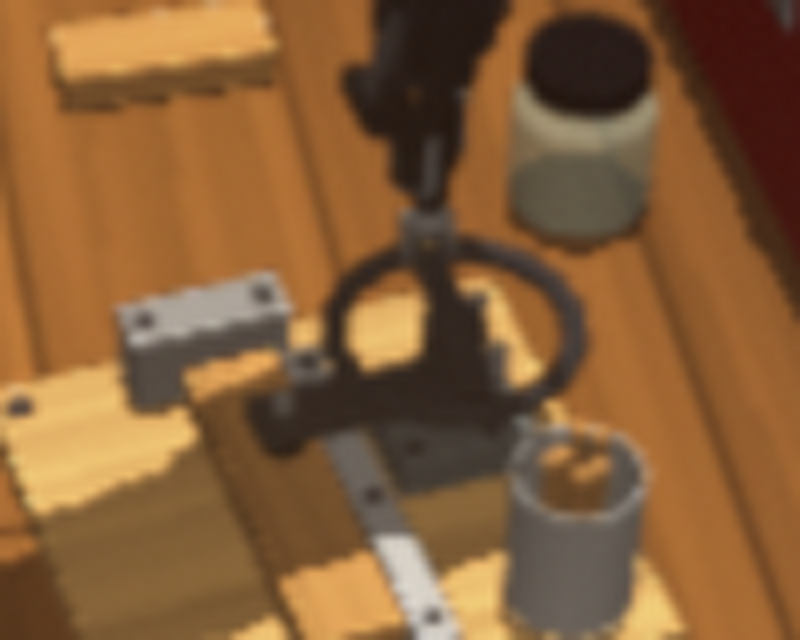

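```bash
python3 crank.py 0 0 52.87 94.0 8 12 52.5 3;python3 crank.py 0 0 52.87 -2 8 12 52.5 2;python3 crank.py 0 0 52.87 -98 8 12 52.5 2
```

```text
1 0.009 0.001 -0.012 0;1 0.016 0.001 -0.024 0;1 0.021 0.002 -0.038 0;1 0.025 0.002 -0.052 0;1 0.026 0.003 -0.067 0;1 0.025 0.003 -0.082 0;1 0.022 0.004 -0.096 0;1 0.018 0.004 -0.110 0;1 0.011 0.004 -0.123 0;1 0.003 0.005 -0.135 0;1 -0.007 0.005 -0.146 0;1 -0.019 0.006 -0.155 0;
1 -0.013 0.000 -0.008 0;1 -0.026 0.001 -0.013 0;1 -0.040 0.001 -0.017 0;1 -0.055 0.001 -0.019 0;1 -0.069 0.002 -0.019 0;1 -0.084 0.002 -0.016 0;1 -0.098 0.002 -0.012 0;1 -0.111 0.003 -0.006 0;1 -0.123 0.003 0.002 0;1 -0.134 0.003 0.011 0;1 -0.144 0.004 0.022 0;1 -0.152 0.004 0.035 0;
1 -0.006 0.000 0.013 0;1 -0.011 0.001 0.027 0;1 -0.013 0.001 0.042 0;1 -0.013 0.001 0.056 0;1 -0.011 0.002 0.071 0;1 -0.008 0.002 0.085 0;1 -0.002 0.002 0.099 0;1 0.006 0.003 0.111 0;1 0.015 0.003 0.123 0;1 0.025 0.003 0.133 0;1 0.037 0.004 0.141 0;1 0.050 0.004 0.148 0;
```

play_rows --deltas "1 0.009 0.001 -0.012 0;1 0.016 0.001 -0.024 0;1 0.021 0.002 -0.038 0;1 0.025 0.002 -0.052 0;1 0.026 0.003 -0.067 0;1 0.025 0.003 -0.082 0;1 0.022 0.004 -0.096 0;1 0.018 0.004 -0.110 0;1 0.011 0.004 -0.123 0;1 0.003 0.005 -0.135 0;1 -0.007 0.005 -0.146 0;1 -0.019 0.006 -0.155 0"

```text
time: 25.23
ee_pos: [651.8, 59.1, 136.3]
eef_rot: [-1.448, -0.72, 0.719]
wrist_force: [-16.3, 2.7, 28.8]
opening: 0.236
```

```bash
cat > ang.py <<'E'
from h import *
p=read_state()["ee_pos"][:2]-[599.7,62.1];print("r,az",np.hypot(*p).round(1),np.degrees(np.arctan2(p[1],p[0])).round(1))
E
python3 st.py; python3 ang.py
```

```text
25.23 [651.8  59.1 136.3] az 52.84 down [ 0.     0.001 -1.   ] op 0.236 F [-16.3   2.7  28.8] v 0.134
r,az 52.2 -3.3
```

play_rows --deltas "1 -0.014 -0.003 -0.007 0;1 -0.027 -0.005 -0.012 0;1 -0.041 -0.005 -0.015 0;1 -0.056 -0.005 -0.017 0;1 -0.070 -0.005 -0.017 0;1 -0.085 -0.005 -0.014 0;1 -0.099 -0.005 -0.010 0;1 -0.112 -0.005 -0.004 0;1 -0.124 -0.005 0.004 0;1 -0.135 -0.005 0.013 0;1 -0.145 -0.005 0.024 0;1 -0.153 -0.005 0.037 0"

```text
time: 26.23
ee_pos: [590.9, 10.8, 137.1]
eef_rot: [-1.447, -0.722, 0.719]
wrist_force: [3.0, 9.3, -10.3]
opening: 0.236
```

```bash
python3 st.py; python3 ang.py
```

```text
26.23 [590.9  10.8 137.1] az 52.91 down [ 0.002  0.002 -1.   ] op 0.236 F [  3.    9.3 -10.3] v 0.245
r,az 52.0 -99.8
```

play_rows --deltas "1 -0.006 0 0.013 0;1 -0.011 0 0.027 0;1 -0.013 0 0.042 0;1 -0.013 0 0.056 0;1 -0.011 0 0.071 0;1 -0.011 0 0.071 0"

```text
time: 26.73
ee_pos: [559.2, 28.3, 137.1]
eef_rot: [-1.448, -0.723, 0.719]
wrist_force: [4.4, 6.0, -14.5]
opening: 0.237
```

```bash
python3 st.py; python3 ang.py;python3 - <<'E'
from h import *
g=grab_frame("side");crop(g,340,170,60,50,6,"s2.png")
E
python3 crank.py 0 0 52.87 -138 8 10 52.5
```

```text
26.73 [559.2  28.3 137.1] az 52.95 down [ 0.002  0.001 -1.   ] op 0.237 F [  4.4   6.  -14.5] v 0.018
r,az 52.7 -140.2
1 0.004 0.000 0.014 0;1 0.009 0.000 0.028 0;1 0.017 0.000 0.040 0;1 0.026 0.000 0.052 0;1 0.037 0.000 0.062 0;1 0.049 0.000 0.070 0;1 0.062 0.000 0.077 0;1 0.076 0.000 0.082 0;1 0.090 0.000 0.084 0;1 0.105 0.000 0.085 0;
```

View pics/s2.png

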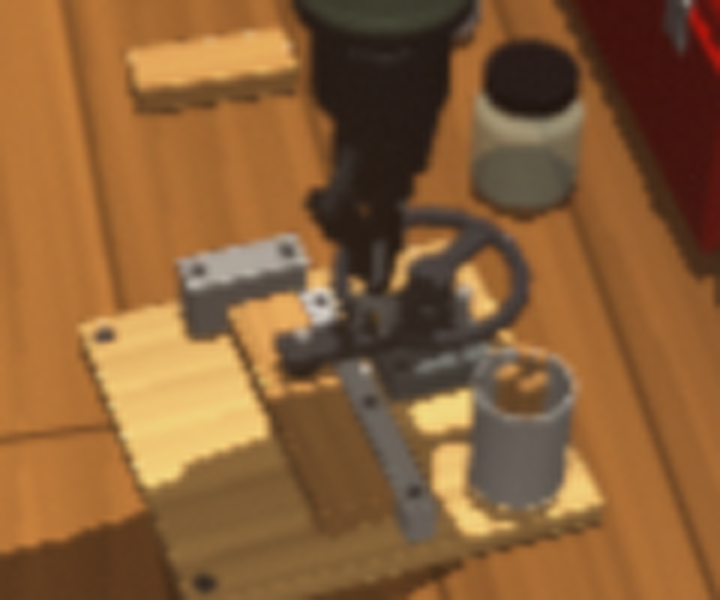

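play_rows --deltas "1 0.004 0.000 0.014 0;1 0.009 0.000 0.028 0;1 0.017 0.000 0.040 0;1 0.017 0.000 0.040 0"

```text
time: 27.12
ee_pos: [548.8, 46.8, 137.1]
eef_rot: [-1.448, -0.723, 0.719]
wrist_force: [5.0, 3.5, -13.2]
opening: 0.241
```

```bash
python3 st.py; python3 ang.py;python3 crank.py 0 0 52.87 -163 8 10 52.5
```

```text
27.12 [548.8  46.8 137.1] az 52.93 down [ 0.002  0.001 -1.   ] op 0.241 F [  5.    3.5 -13.2] v 0.022
r,az 53.1 -163.2
1 0.009 0.000 0.011 0;1 0.020 0.000 0.021 0;1 0.032 0.000 0.029 0;1 0.046 0.000 0.036 0;1 0.059 0.000 0.040 0;1 0.074 0.000 0.043 0;1 0.089 0.000 0.043 0;1 0.103 0.000 0.042 0;1 0.117 0.000 0.038 0;1 0.131 0.000 0.033 0;
```

play_rows --deltas "1 0.009 0.000 0.011 0;1 0.020 0.000 0.021 0;1 0.032 0.000 0.029 0;1 0.032 0.000 0.029 0"

```text
time: 27.45
ee_pos: [546.4, 59.5, 137.1]
eef_rot: [-1.458, -0.713, 0.72]
wrist_force: [1.0, -39.3, -0.8]
opening: 0.237
```

```bash
python3 st.py; python3 ang.py;python3 crank.py 0 0 52.87 -187 8 8 52.5
```

```text
27.45 [546.4  59.5 137.1] az 52.55 down [-0.    -0.009 -1.   ] op 0.237 F [  1.  -39.3  -0.8] v 0.021
r,az 53.4 -177.2
1 0.013 0.000 0.006 0;1 0.027 0.000 0.011 0;1 0.041 0.000 0.014 0;1 0.056 0.000 0.014 0;1 0.071 0.000 0.013 0;1 0.085 0.000 0.009 0;1 0.099 0.000 0.004 0;1 0.111 0.000 -0.004 0;
```

play_rows --deltas "1 -0.004 0 -0.003 0;1 -0.007 0.0 -0.005 0;1 -0.007 0 -0.005 0;0.3 -0.007 0 -0.005 0;0.2 -0.007 0 -0.005 0;0.2 -0.007 0 -0.005 0"

```text
time: 27.95
ee_pos: [546.7, 62.9, 137.5]
eef_rot: [-1.449, -0.721, 0.719]
wrist_force: [-0.7, -0.3, -0.3]
opening: 0.397
```

```bash
python3 st.py; python3 ang.py
```

```text
27.95 [546.7  62.9 137.5] az 52.86 down [ 0.002  0.    -1.   ] op 0.397 F [-0.7 -0.3 -0.3] v 0.006
r,az 53.0 179.1
```

play_rows --deltas "-0.1 -0.005 0 0 0;-0.1 -0.005 0 0 0;-0.1 -0.005 -0.03 0 0;-0.1 -0.005 -0.08 0 0;-0.1 -0.005 -0.14 0 0;-0.1 -0.005 -0.2 0 0;-0.1 -0.005 -0.2 0 0"

```text
time: 28.53
ee_pos: [546.6, 61.3, 242.3]
eef_rot: [-1.45, -0.726, 0.714]
wrist_force: [-0.1, 0.4, 0.5]
opening: 0.551
```

```bash
python3 st.py; echo "[545,61,237.5,52.86]">cmd.json;  python3 rows.py "480 -330 238 53"
```

```text
28.53 [546.6  61.3 242.3] az 52.86 down [ 0.007  0.002 -1.   ] op 0.551 F [-0.1  0.4  0.5] v 0.103
-0.7019 -0.0010 -0.3685 -0.0004  dist rows 9.5 turn rows 0.0
```

```bash
echo "[546,61,238,52.86]">cmd.json;  python3 rows.py "270 500 238 60"
```

```text
0.3666 -0.0000 0.9701 -0.0198  dist rows 12.4 turn rows 1.0
```

play_rows --deltas "-0.1 0.03 0 0.08 0;-0.1 0.06 0 0.16 0;-0.1 0.09 0 0.24 0;-0.1 0.12 0 0.32 0;-0.1 0.15 0 0.4 0;-0.1 0.18 0 0.48 0;-0.1 0.21 0 0.56 0;-0.1 0.24 0 0.64 0;-0.1 0.27 0 0.72 0;-0.1 0.3 0 0.8 0;-0.1 0.33 0 0.88 -0.01;-0.1 0.36 0 0.95 -0.02"

```text
time: 29.53
ee_pos: [276.8, 486.0, 237.3]
eef_rot: [-1.411, -0.819, 0.818]
wrist_force: [1.2, 0.8, 0.8]
opening: 0.551
```

```bash
python3 st.py; python3 jfit.py v 1
python3 - <<'E'
from h import *
f=grab_frame("top");g=grab_frame("side")
cv2.imwrite("pics/vf.png",np.vstack([cv2.resize(x["img"][:,:,::-1],(480,300)) for x in(f,g)]))
E
```

```text
29.53 [276.8 486.  237.3] az 60.24 down [ 0.     0.001 -1.   ] op 0.551 F [1.2 0.8 0.8] v 0.624
wheel_top 0.76 [601.5  67.6  95.4]
wheel_top 0.53 [635.7 -36.6  56.4]
handle_pivot 0.69 [552.7  48.6 106. ]
handle_mid 0.54 [553.4  59.6 153.7]
handle_mid 0.29 [528.6 119.8  15.7]
wheel_top 0.77 [603.1  60.2  98.7]
wheel_top 0.56 [705.4 239.4  39.8]
handle_pivot 0.71 [549.6  54.1 107.5]
handle_mid 0.41 [551.1  57.4 155.8]
```

View pics/v1.png

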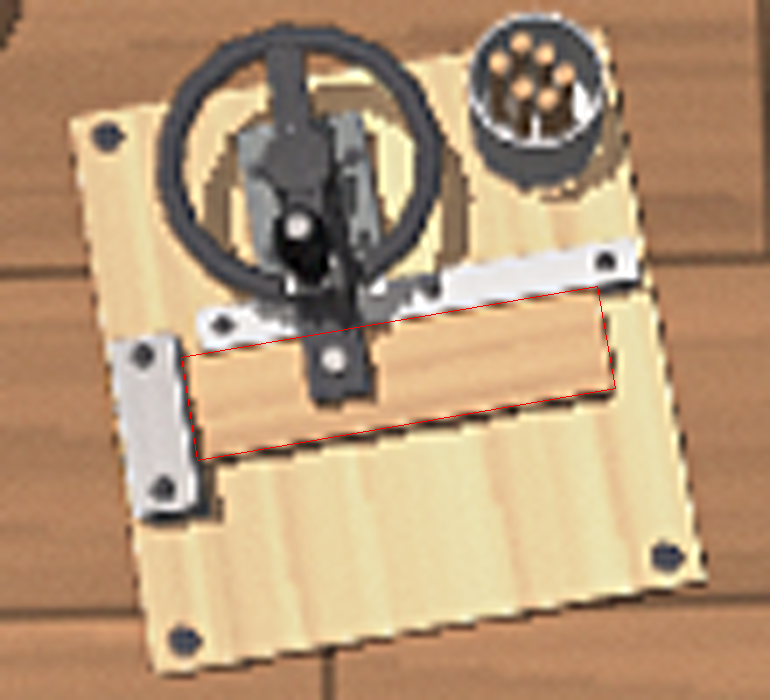

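View pics/v2.png

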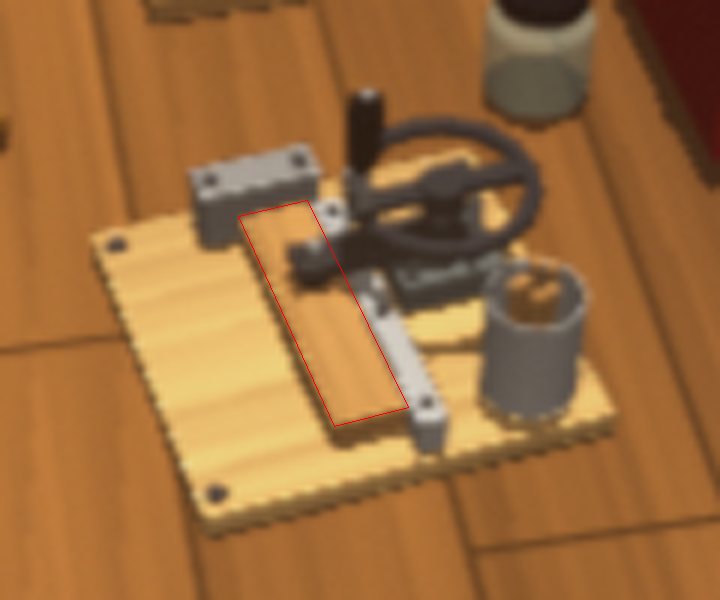

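View pics/vf.png

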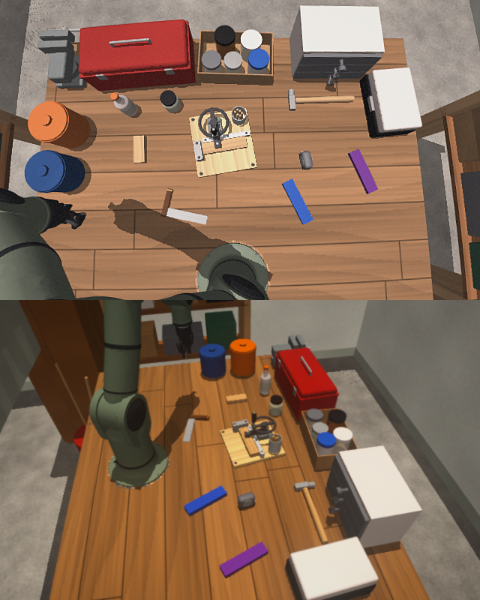

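Run:
```python
from h import *
f=grab_frame("top");o=np.array([242,140])
a=unproj(f,np.array([287,55])/7-.5+o,92)[0];b=np.array([599.7,62.1]);print(a,np.degrees(np.arctan2(*(b-a[:2])[::-1])))
t=unproj(f,np.array([298,225])/7-.5+o,180)[0];print("handle tip",t,np.degrees(np.arctan2(*(t[:2]-b)[::-1])))
g=grab_frame("side")
for F,n in((f,"t"),(g,"s")):
  for az in(-168,-177,175):
    A=np.radians(az);print(n,az,proj(F,[599.7+52*np.cos(A),62.1+52*np.sin(A),108]).round(1),proj(F,[599.7+52*np.cos(A),62.1+52*np.sin(A),180]).round(1))
print((np.array([298,225])/7-.5+o), np.array([368,95])/6-.5+[278,135])
```

```text
[645.46946227  66.55615608  92.        ] -174.43915777081412
handle tip [551.88363426  54.67994107 180.        ] -171.1792951235045
t -168 [[287.6 178.6]] [[285.4 172.7]]
t -177 [[284.7 179.1]] [[282.3 173.2]]
t 175 [[282.1 179.1]] [[279.5 173.2]]
s -168 [[337.8 165.9]] [[338.1 150.3]]
s -177 [[337.1 164.4]] [[337.4 148.8]]
s 175 [[336.7 163. ]] [[337.  147.4]]
[284.07142857 171.64285714] [338.83333333 150.33333333]
```

```bash
python3 st.py; python3 -c "
from cell import *
print(sign_off())"
```

```text
30.13 [279.  484.  237.1] az 60.00 down [ 0.  0. -1.] op 0.555 F [-0.4  0.2  0.4] v 0.004
the job is handed in; nothing more can be done
None
```

The jig is loaded and I handed the job in at 30 s of the 72 s allowed. The long pale rail is seated, the handle is latched upright, and the wheel is cranked clockwise to a hard stop.

- **Rail:** I laid it on the board, slid it against the bush block, pushed it square to the fence with both fingers, then pushed its end home. It held firm at about 26 N against the fence and 22 N against the stop. In the last top and side pictures its outline matches the computed seat, with the strap over it.
- **Handle:** I swung it up by its sleeve. The last pictures show it still standing upright after I let go.
- **Wheel:** It turned about 318° and then stopped hard at 39 N on the handle. That puts the start at about 0.7 rad, within the stated 0 to 1.2.
- **Other things:** The full-view pictures show everything else where it was, and the gripper is clear and touching nothing.

**Disagreement:** at the stop, the arm read the crank at about -177°. The pictures taken after I let go put it at about -171° to -174°. I put the 3 to 6° difference down to calibration error and give under load, and I did not push the wheel again to check. I could not measure the foot's pressing force on the rail directly.

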